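Pack the radio microphones and lock the case

ROBOT

A 6-joint arm with a two-finger parallel gripper is mounted at the origin on the work surface. World frame = base frame: x ahead of the robot, y to its left, z up, the work surface at z = 0. Lengths are in m, angles in rad, forces in N, time in s.
With the tool pointing down it reaches from about 0.35 to 0.775 m from the base axis. Payload 7.3 kg.
Tool frame: the origin (TCP) lies at the centre of the arm's flange, where the gripper is bolted on; the fingertips stand 178 mm ahead of it and the grasp point (between the pads) lies 159 mm ahead of it; z points along the fingers, y is the line along which they close (so a half turn about z gives the same grasp; the last joint's range is limited). The gripper opens to 92 mm and grips with 3 to 60 N. Pads are 19 mm wide; open, the fingers measure 130 mm over their backs; the gripper's body (75 mm by 190 mm) begins 47 mm behind the grasp point.
Start: joints at [1.197, 0.342, 1.524, -0, 1.275, -0.146], TCP at [0.119, 0.511, 0.405] pointing down, gripper open.
Joint ranges: [-2.53, 2.53], [-0.77, 2.02], [0.04, 2.7], [-1, 4.14], [0.28, 2.66], [-3.11, 3.11]. Speed limits (rad/s): [2.57, 2.57, 3.14, 3.14, 3.14, 3.14].

INTERFACE

Orientations are given as [roll, pitch, yaw] about the fixed x, y, z axes, in that order (R = Rz(yaw) Ry(pitch) Rx(roll)).
In Python, from cell import telemetry, vision, ticket gives the robot as it stands.
- The arm moves only by the shell command python3 -m crank 'ROWS' [FORCE]. ROWS is JSON, a list of rows, each a list of 5 numbers: the gripper command: -1 is shut, 1 is fully open, values between are in proportion, then the shift along the tool's x, y, z in mm, then the turn about the tool's z in rad. In form: [[fingers, dx, dy, dz, roll], ...]. A call has 1 to 12 rows; each row is the pose to reach, as a shift and turn from the pose commanded when the call began, along the tool's axes at that moment; what a row does not reach only later rows make up. A row lasts 1/12 s, in which the tool goes at most 41.7 mm and 7.16 degrees, less where a joint would pass 70% of its speed; a pose out of reach is approached as far as the arm can. A call with a gripper value outside its range is refused whole. The fingers move at their own pace and stop on an object; FORCE is the grip in N (left out, the last holds). Time passes only in rows, so rows that repeat a pose let the fingers close. It gives the time, the measured TCP pose, the force, the opening and the grip force at its end, in the units of the state.
- telemetry.observe(): the state, without advancing time (a new reading comes with each control period).
- vision.read_camera(name): name is "scene" or "side" or "wrist"; returns (picture, depth): 480x640x3 uint8, red, green, blue; 480x640 float32, m along the optical axis (not along the pixel's ray), 0 where there is no reading.
- vision.get_calibration(name): a dict with "camera_matrix" (3x3 intrinsics, pixels), "rvec" (rotation vector, rad) and "tvec" (3), from world to camera coordinates, as OpenCV has them. Camera axes: x right, y down, z forward; pixel columns grow to the right and rows downward; lengths in m; the calibration is good to about 2 mm. A picture is of the moment at which its call begins: read the wrist's pose just before it. get_calibration takes no time and is no camera call; for the wrist camera it gives the pose at the moment of the call.
- ticket.hand_in(): hands the job in; it is judged then, once.
The state is a dict: "time": time; "qpos": joint angles; "qvel": joint speeds; "joint_efforts": joint torques, N m; "tool_pos": TCP position; "tool_rot": TCP orientation; "contact_force": force on the tool from outside, world axes, zero at the start; "torque": the same for the moment, N m; "opening": finger opening in m; "grip_force": force on a finger pad.
Only numpy, scipy, OpenCV 4.12 (cv2) and the standard library are available. Lean on these libraries where they do the work, as an engineer would, in place of code of your own. Each camera call takes 0.05 s, during which the arm holds its last target. There are 200 camera calls.

TASK

Pack up after the event: press every microphone and belt pack lying on the counter fully home into the cutout of its own colour in the case insert. When all of them are in, push the locking rod from the left through both eyelets, across above the microphones, until its grip block is up against the near eyelet. Leave the other things on the counter where they are.

Things in the scene. Friction and masses are not known exactly. Their poses are not given: they have to be found in the camera images.
- mic_case: Open case fixed to the counter: brown shell, rigid tan insert with its top 44 mm up. Origin on the counter under the middle of the blue microphone cutout; x away from the robot (case from -103 to +196 mm), y left (-120 to +120), z up. Three microphone cutouts run along x, side by side; beyond them, two belt-pack pockets. Outside its left edge a black ledge.
- groove (a point): Middle of the finger groove at the blue cutout, 10 mm above the counter (the groove's floor); axes as the case. It is 60 mm wide (x = -30 to +30 mm) and crosses all three microphone cutouts and the whole case along y, so that fingers reach down beside a microphone's middle. Open them only to about 50 mm there: a neighbour's body starts 50 mm from a cutout's centre line.
- ledge (a point): Top of the black ledge, the rest for the rod's grip block, 52 mm above the counter; 32 mm along x, 39 mm along y; axes as the case.
- mic_red_mid (a point): Radio microphone, black, 180 mm, 0.26 kg, red tail ring; may be absent. Point on its axis at mid-length, 22 mm up when it lies on the counter (level); x towards the silver head. Body 32 mm in diameter, x = -66 to +45 mm (grasp it across the middle); head 44 mm in diameter, to x = +90; octagonal red ring 44 mm across flats, x = -90 to -66.
- slot_red (a point): Cutout with red end marks, at y = +66 mm of the case. The point is where the microphone's mid-point lies when home, 32 mm up (body top then 48 mm); axes as the case, head to +x (fits only so). Play 2 to 3 mm each way. Four sprung rubber nubs at x = -38, +38 mm pinch the  it rests on them 16 mm too high until pressed down with 10 to 15 N, and snaps home.
- mic_blue_mid (a point): Radio microphone, black, 180 mm, 0.26 kg, blue tail ring; may be absent. Point on its axis at mid-length, 22 mm up when it lies on the counter (level); x towards the silver head. Body 32 mm in diameter, x = -66 to +45 mm (grasp it across the middle); head 44 mm in diameter, to x = +90; octagonal blue ring 44 mm across flats, x = -90 to -66.
- slot_blue (a point): Cutout with blue end marks, at y = 0 mm of the case. The point is where the microphone's mid-point lies when home, 32 mm up (body top then 48 mm); axes as the case, head to +x (fits only so). Play 2 to 3 mm each way. Four sprung rubber nubs at x = -38, +38 mm pinch the  it rests on them 16 mm too high until pressed down with 10 to 15 N, and snaps home.
- mic_yellow_mid (a point): Radio microphone, black, 180 mm, 0.26 kg, yellow tail ring; may be absent. Point on its axis at mid-length, 22 mm up when it lies on the counter (level); x towards the silver head. Body 32 mm in diameter, x = -66 to +45 mm (grasp it across the middle); head 44 mm in diameter, to x = +90; octagonal yellow ring 44 mm across flats, x = -90 to -66.
- slot_yellow (a point): Cutout with yellow end marks, at y = -66 mm of the case. The point is where the microphone's mid-point lies when home, 32 mm up (body top then 48 mm); axes as the case, head to +x (fits only so). Play 2 to 3 mm each way. Four sprung rubber nubs at x = -38, +38 mm pinch the  it rests on them 16 mm too high until pressed down with 10 to 15 N, and snaps home.
- pack_green_mid (a point): Belt-pack radio transmitter, black box 58 (x) x 90 (y) x 30 mm (z), 0.2 kg, green panel on top; may be absent. The point is its centre, 15 mm above the counter when it lies there. Grasp across the 58 mm (along x).
- slot_green (a point): Pocket 64 x 97 mm, 14 mm deep, with green floor and mark, at x = 152, y = +58 mm of the case. The point is where the pack's centre lies when home, 45 mm up (top then 60 mm); axes as the case, the pack's long side along y, either way round. Two sprung rubber nubs at its ends hold the pack 13 mm too high until it is pressed down with 10 to 15 N.
- pack_orange_mid (a point): Belt-pack radio transmitter, black box 58 (x) x 90 (y) x 30 mm (z), 0.2 kg, orange panel on top; may be absent. The point is its centre, 15 mm above the counter when it lies there. Grasp across the 58 mm (along x).
- slot_orange (a point): Pocket 64 x 97 mm, 14 mm deep, with orange floor and mark, at x = 152, y = -58 mm of the case. The point is where the pack's centre lies when home, 45 mm up (top then 60 mm); axes as the case, the pack's long side along y, either way round. Two sprung rubber nubs at its ends hold the pack 13 mm too high until it is pressed down with 10 to 15 N.
- rod_grip (a point): Locking rod, 0.16 kg: red grip block 40 (x) x 26 (y) x 32 mm (z) with a steel shaft, 10 mm in diameter, 225 mm long, out of its +x face near the bottom; lies level on the counter. The point is the block's centre, 16 mm up at the start; x along the shaft to the tip, z up. The shaft's axis lies 11 mm below this point. Grasp across the 26 mm (y).
- rod_root (a point): Point on the rod's shaft axis where the shaft leaves the grip block (20 mm ahead of and 11 mm below rod_grip); axes as rod_grip.
- rod_tip (a point): Round tip of the rod's shaft, on its axis, 245 mm ahead of rod_grip.
- eyelet_near (a point): Centre of the left steel eyelet, at x = -48, y = +98 mm of the case, 62 mm up: a ring 8 mm thick along the case's y, hole 18 mm in diameter with its axis along y, outside 27 mm; axes as the case. The rod goes in from the left towards -y; its grip block ends up against this ring, above the ledge.
- eyelet_far (a point): Centre of the right steel eyelet, like the other, at x = -48, y = -98 mm of the case, 62 mm above the counter. The rod's tip must come out beyond it.
- tape_roll: Grey tape roll 96 mm across, 40 mm high, bystander: leave alone; origin at its underside.
- mug: White mug, 90 mm high, bystander: leave alone; origin at its underside.
- phone: Black phone 72 x 150 mm, bystander: leave alone; origin at its underside.
- battery_box: Yellow battery box 50 x 80 x 35 mm, bystander: leave alone; origin at its underside.
- remote: Grey remote control 45 x 130 mm, bystander: leave alone; origin at its underside.
- water: Clear water bottle, 190 mm high, bystander: leave alone; origin at its underside.

How it is judged:
By the outcome, as a careful person would: the job done as asked, in the order asked, and still so for the second after the job is handed in, with the robot touching nothing.
Of mic_red, mic_blue, mic_yellow, pack_green, pack_orange only 4 to 5 are there at a start; the rules pass over those that are not, and their reading is None.
At some moment in a run one of mic_red, mic_blue, mic_yellow, pack_green, pack_orange may be knocked a few centimetres aside while the robot is not near it.
Once in a run the grip may slacken for a moment while it holds something.
It also fails if it takes over 208 s, if anything falls off the work surface, if the arm or the gripper's body presses on something with over 40 N, if the wrist force passes 120 N, or if a joint passes its speed limit or range.

## Working session

There is one attempt and no reset: what is moved stays moved. The work goes in short steps, Python scripts to look and compute and a shell command to move; the robot and the scene stay as the last step left them, time stands still between calls to the robot, and variables do not carry over. Pictures are saved under pics/ and viewed, at most 14 in all, crops included, and the job is handed in when it is done.

```bash
ls; mkdir -p pics; cat > h.py <<'E'
import numpy as np, cv2
from scipy.spatial.transform import Rotation as R
from cell import telemetry, vision, ticket
def cal(n):
    c=vision.get_calibration(n); return np.array(c["camera_matrix"]),R.from_rotvec(np.ravel(c["rvec"])).as_matrix(),np.ravel(c["tvec"])
def grab(n,f=None):
    c=cal(n); im,d=vision.read_camera(n)
    if f: cv2.imwrite(f"pics/{f}.png",im[:,:,::-1]); np.savez(f"pics/{f}.npz",im=im,d=d,K=c[0],R=c[1],t=c[2])
    return im,d,c
def load(f):
    z=np.load(f"pics/{f}.npz"); return z["im"],z["d"],(z["K"],z["R"],z["t"])
def atz(c,u,v,z):
    K,Rm,t=c; r=Rm.T@np.linalg.inv(K)@np.array([u,v,1.]); o=-Rm.T@t
    return o+r*(z-o[2])/r[2]
def proj(c,p):
    K,Rm,t=c; q=K@(Rm@np.asarray(p)+t); return q[:2]/q[2]
def cloud(d,c):
    K,Rm,t=c; v,u=np.mgrid[0:480,0:640]
    q=np.stack([(u-K[0,2])/K[0,0]*d,(v-K[1,2])/K[1,1]*d,d],-1)
    return (q-t)@Rm
E
python3 - <<'E'
from h import *
print(telemetry.observe())
for n in("scene","side","wrist"):
    im,d,c=grab(n,n+"0"); print(n,c[0][0,0],-c[1].T@c[2], c[1][2])
E
```

```text
pics
{'time': 0.0, 'qpos': array([ 1.19701581e+00,  3.42694004e-01,  1.52498955e+00, -1.16921922e-05,
        1.27538193e+00, -1.45994197e-01]), 'qvel': array([ 8.05410534e-04,  1.09036152e-03,  2.08005483e-04,  2.64234248e-05,
       -6.99795111e-04, -1.56536667e-05]), 'joint_efforts': array([ 7.21149427e-04, -4.31253254e+01, -2.44213986e+01,  7.17723859e-02,
        5.60727145e-02, -1.55006587e-04]), 'tool_pos': array([0.1184851 , 0.51132123, 0.40406925]), 'tool_rot': array([-3.14013386e+00, -2.03200176e-04,  2.91380960e+00]), 'contact_force': array([-0.30102904,  0.30637645, -0.06288669]), 'torque': array([-0.04480519,  0.01370773,  0.04430872]), 'grip_force': 0.0, 'opening': 0.09165199742140173}
scene 571.5800441245925 [ 1.55395524 -0.20418962  0.96009785] [-0.75211847  0.16075209 -0.63912173]
side 585.8849146049401 [-0.04335158 -1.13714521  0.92081503] [ 0.36334993  0.74929558 -0.55365419]
wrist 350.43008801910383 [0.0530714  0.52643564 0.38382463] [ 0.24662767 -0.0581897  -0.96736175]
```

View pics/scene0.png

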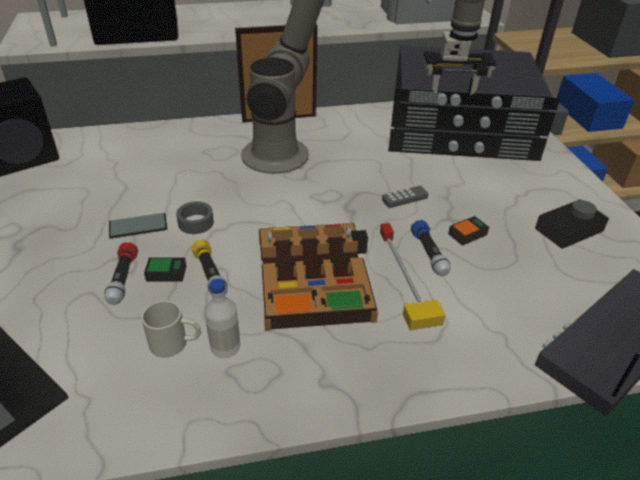

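View pics/side0.png

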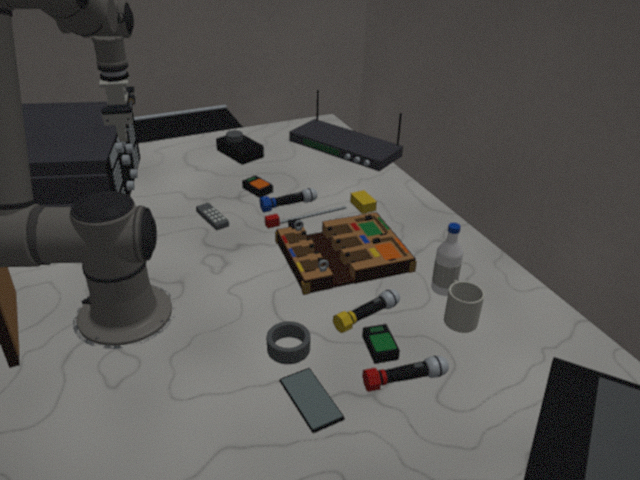

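The pictures show all five items. Scene view: red mic ring (127,250) and head (114,295), yellow mic (202,248) to its head, blue mic (420,228) to (442,267), green pack (165,269), orange pack (468,230), and the rod from grip (387,231) to tip (418,300).

```bash
cat > rect.py <<'E'
from h import *
# top-down rectification at z plane, 1.5 mm/px ; col = (ymax - y), row=(xmax-x)
import sys
def rect(c,im,z,x0,x1,y0,y1,s):
    W=int((y1-y0)/s);H=int((x1-x0)/s)
    src=np.float32([[0,0],[W,0],[W,H],[0,H]])
    w=[(x1,y1,z),(x1,y0,z),(x0,y0,z),(x0,y1,z)]
    M=cv2.getPerspectiveTransform(np.float32([proj(c,p) for p in w]),src)
    return cv2.warpPerspective(im,M,(W,H),flags=cv2.INTER_CUBIC)
E
python3 - <<'E'
from rect import *
for n in("scene0","side0"):
    im,d,c=load(n)
    o=rect(c,im,0.02,0.25,0.85,-0.5,0.5,0.00125)
    for k in range(1,10): cv2.line(o,(k*80,0),(k*80,6),(255,0,255),1); cv2.putText(o,f"{0.5-k*.1:.1f}",(k*80,18),0,.4,(255,0,255))
    for k in range(1,6): cv2.line(o,(0,k*80),(6,k*80),(255,0,255),1);cv2.putText(o,f"{0.85-k*.1:.2f}",(8,k*80),0,.4,(255,0,255))
    cv2.imwrite(f"pics/top_{n}.png",o[:,:,::-1])
E
```

```text
(no output)
```

View pics/top_scene0.png

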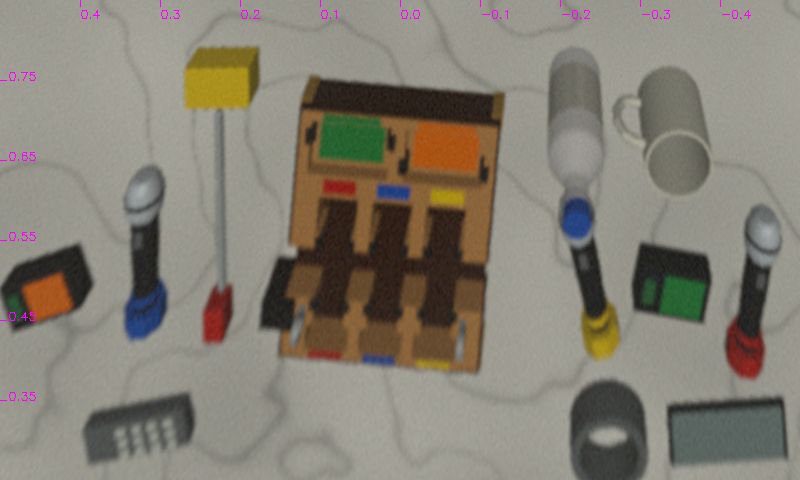

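View pics/top_side0.png

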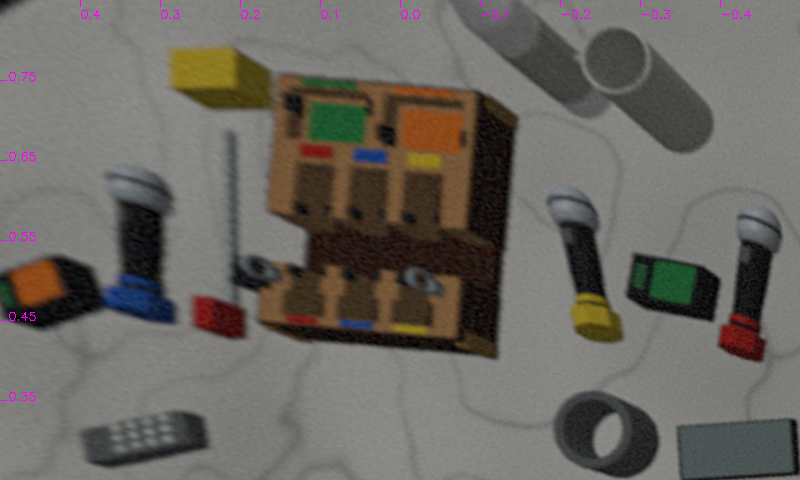

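```bash
cat >> h.py <<'E'
def move(x,y,z,yaw):
    """print the shift/turn for a TCP target (world, m) with tool pointing down"""
    s=telemetry.observe(); Rm=R.from_euler("xyz",s["tool_rot"]).as_matrix()
    sh=Rm.T@(np.array([x,y,z])-s["tool_pos"])*1000
    dy=(yaw-s["tool_rot"][2]+np.pi)%(2*np.pi)-np.pi
    print("t",round(s["time"],1),"shift",sh.round(1),"turn",round(-dy,3), "pos",s["tool_pos"].round(4),"rot",s["tool_rot"].round(3),"F",s["contact_force"].round(1),"open",round(s["opening"],4),"grip",round(s["grip_force"],1))
E
python3 -c "
from h import *
move(.5,.02,.46,np.pi)"
```

```text
t 0.1 shift [-482.6 -392.6  -55.4] turn -0.228 pos [0.1185 0.5114 0.4042] rot [-3.14  -0.     2.914] F [ 0.5 -0.5 -0.6] open 0.0918 grip 0.0
```

```bash
python3 -m crank '[[1,-40,-33,-5,-0.02],[1,-80,-65,-10,-0.04],[1,-120,-98,-14,-0.06],[1,-160,-130,-18,-0.08],[1,-200,-163,-23,-0.1],[1,-240,-196,-28,-0.12],[1,-280,-229,-32,-0.14],[1,-320,-261,-37,-0.16],[1,-360,-294,-41,-0.18],[1,-400,-327,-46,-0.2],[1,-440,-359,-50,-0.22],[1,-483,-393,-55,-0.228]]'
python3 -m crank '[[1,0,0,0,0],[1,0,0,0,0]]'
python3 - <<'E'
from h import *
move(.5,.02,.46,np.pi)
im,d,c=grab("wrist","w1")
E
```

```text
time: 1.15
tool_pos: [0.4241, 0.1156, 0.449]
tool_rot: [3.141, 0.0, -3.141]
contact_force: [0.2, 0.1, 1.1]
opening: 0.0917
grip_force: 0.0
time: 1.32
tool_pos: [0.4243, 0.116, 0.4484]
tool_rot: [3.141, -0.001, 3.137]
contact_force: [-1.0, -0.3, -0.0]
opening: 0.0921
grip_force: 0.0
t 1.3 shift [-76.1 -95.7 -11.6] turn -0.004 pos [0.4243 0.116  0.4484] rot [ 3.141e+00 -1.000e-03  3.137e+00] F [-1.  -0.3 -0. ] open 0.0921 grip 0.0
```

View pics/w1.png

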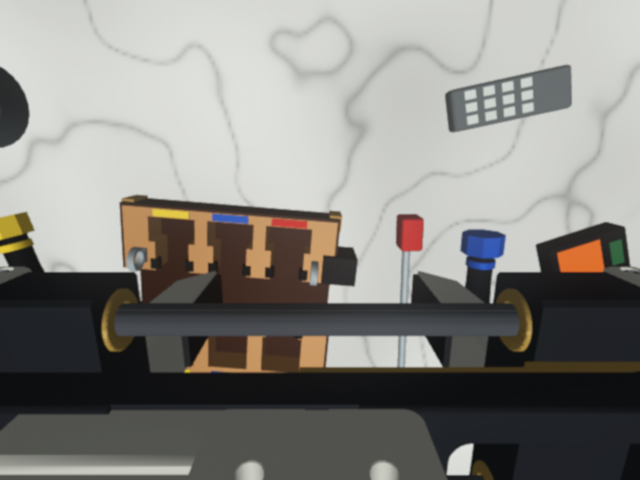

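The wrist picture shows the near marks yellow (170,214), blue (230,218) and red (289,224), the eyelets at (138,259) and (315,272), the ledge (340,266), the rod grip (409,233), the blue ring (482,245) and the orange pack (585,255). The gripper hides the lower half.

```bash
python3 - <<'E'
from h import *
for n in("scene0","side0","w1"):
    im,d,c=load(n); P=cloud(d,c)
    P[d==0]=np.nan
    hsv=cv2.cvtColor(im,cv2.COLOR_RGB2HSV)
    z=P[...,2]
    m=(z>.036)&(z<.075)&(abs(P[...,0]-.55)<.25)&(abs(P[...,1]-0.03)<.17)
    Q=P[m]; print(n,len(Q),"zpct",np.percentile(Q[:,2],[5,25,50,75,95]).round(4))
    if n!="w1":
        ctr,sz,a=cv2.minAreaRect((Q[:,:2]*1000).astype(np.float32)); print(ctr,sz,a)
    # coloured blobs
    for nm,lo,hi in(("red",0,6),("blue",105,125),("yel",25,32),("orange",7,14),("green",55,80)):
        mm=((hsv[...,0]>=lo)&(hsv[...,0]<=hi)&(hsv[...,1]>150)&(hsv[...,2]>60)).astype(np.uint8)
        k,l,st,ce=cv2.connectedComponentsWithStats(mm)
        for i in range(1,k):
            if st[i,4]>25:
                q=P[l==i]; q=q[~np.isnan(q[:,0])]
                if len(q) and .25<np.median(q[:,0])<.9: print("  ",nm,st[i,4],ce[i].round(1),np.median(q,0).round(4))
E
```

```text
scene0 5238 zpct [0.0377 0.0431 0.0451 0.0468 0.0498]
(593.6182250976562, 49.493011474609375) (331.9896545410156, 344.2173156738281) 84.69630432128906
   red 130 [386.7 230.8] [0.469  0.2254 0.0312]
   red 186 [127.4 249.8] [ 0.4311 -0.4243  0.0388]
   red 70 [345.  280.4] [0.6422 0.0702 0.0464]
   blue 115 [419.6 226.5] [0.4766 0.3083 0.0407]
   blue 138 [216.9 285. ] [ 0.7536 -0.2177  0.1907]
   blue 46 [316.  282.4] [0.6376 0.0026 0.0462]
   yel 69 [200.9 245.9] [ 0.4521 -0.2484  0.0426]
   yel 45 [288.1 284.5] [ 0.6311 -0.0615  0.0464]
   yel 453 [422.7 312. ] [0.7604 0.2163 0.0358]
   orange 237 [466.  227.3] [0.4937 0.4326 0.0323]
   orange 71 [343.6 280.5] [0.6407 0.0647 0.0456]
   orange 720 [292.6 303.6] [ 0.679  -0.0599  0.033 ]
   green 152 [159.3 264.2] [ 0.4913 -0.3504  0.0321]
   green 303 [343.3 298.1] [0.6842 0.0558 0.0322]
side0 3766 zpct [0.0374 0.0431 0.0456 0.0474 0.0514]
(592.8017578125, 45.69526672363281) (334.7556457519531, 342.9398498535156) 85.38304901123047
   red 65 [271.7 219.3] [0.4506 0.2185 0.0313]
   red 34 [354.6 226.1] [0.6408 0.0668 0.0473]
   red 2
[... 458 characters left out ...]
e 65 [400.8 245. ] [ 0.711  -0.0634  0.0468]
   orange 318 [387.7 250.8] [ 0.6758 -0.0571  0.0333]
   green 128 [370.1 228.4] [0.686  0.0608 0.0337]
   green 271 [382.5 341.8] [ 0.4897 -0.3527  0.0323]
w1 11466 zpct [0.0402 0.0431 0.0439 0.0448 0.0527]
   red 255 [289.  223.1] [0.4384 0.0853 0.0448]
   red 620 [411.3 234.1] [0.4547 0.2264 0.0316]
   blue 171 [229.6 218.2] [0.4325 0.0194 0.0448]
   blue 715 [484.5 246.9] [0.4682 0.3076 0.0422]
   blue 172 [480.7 265.2] [0.492  0.3092 0.0364]
   yel 171 [170.2 213.3] [ 0.4266 -0.0464  0.0448]
   yel 310 [  8.2 227.3] [ 0.4441 -0.2361  0.0375]
   yel 120 [  9.  247.7] [ 0.4682 -0.2412  0.0371]
   orange 1261 [581.9 258.3] [0.4847 0.4316 0.0305]
```

```bash
cat >> h.py <<'E'
CO=np.array([.530,.011]); CY=-.0893
def tocase(P,o=None,a=None):
    o=CO if o is None else o; a=CY if a is None else a
    q=P.copy(); c,s=np.cos(a),np.sin(a); e=P[...,:2]-o
    q[...,0]=e[...,0]*c+e[...,1]*s; q[...,1]=-e[...,0]*s+e[...,1]*c
    return q
def fromcase(x,y):
    c,s=np.cos(CY),np.sin(CY); return np.array([CO[0]+x*c-y*s, CO[1]+x*s+y*c])
E
python3 - <<'E'
from h import *
for n in("scene0","side0","w1"):
    im,d,c=load(n); P=cloud(d,c); P[d==0]=np.nan; Q=tocase(P)
    x,y,z=Q[...,0]*1000,Q[...,1]*1000,Q[...,2]*1000
    print(n)
    top=(z>39)&(z<49)
    for lab,mm,v in(("near/far x at |y-33|<8",top&(abs(abs(y)-33)<8)&(abs(x)<230),x),):
        q=np.sort(v[mm]); 
        h,e=np.histogram(q,bins=np.arange(-120,215,4)); print(lab,[(int(a),int(b)) for a,b in zip(e,h) if b])
    mm=top&(x>-90)&(x<-70)&(abs(y)<150); h,e=np.histogram(y[mm],bins=np.arange(-150,170,4)); print("y",[(int(a),int(b)) for a,b in zip(e,h) if b])
    for s in(1,-1):
        mm=(z>56)&(z<80)&(abs(y-98*s)<25)&(abs(x+48)<40)
        if mm.sum(): print("eye",s,mm.sum(),np.percentile(x[mm],[5,50,95]).round(1),np.percentile(y[mm],[5,50,95]).round(1),z[mm].max().round(1))
    mm=(z>48)&(z<55)&(y>112)&(y<180)&(abs(x+48)<50)
    if mm.sum(): print("ledge",mm.sum(),np.percentile(x[mm],[3,50,97]).round(1),np.percentile(y[mm],[3,50,97]).round(1),np.median(z[mm]))
E
```

```text
scene0
near/far x at |y-33|<8 [(-112, 1), (-108, 10), (-104, 11), (-100, 9), (-96, 10), (-92, 12), (-88, 15), (-84, 11), (-80, 8), (-76, 12), (-72, 11), (-68, 9), (-64, 11), (-60, 16), (-56, 10), (-52, 13), (-48, 13), (-44, 10), (-40, 15), (-36, 16), (-32, 18), (-28, 4), (24, 1), (28, 6), (32, 20), (36, 14), (40, 16), (44, 17), (48, 12), (52, 19), (56, 15), (60, 11), (64, 14), (68, 18), (72, 13), (76, 15), (80, 15), (84, 14), (88, 13), (92, 18), (96, 16), (100, 17), (104, 16), (108, 17), (112, 18), (116, 24), (120, 10), (180, 7), (184, 12), (188, 22), (192, 22), (196, 26), (200, 8)]
y [(-122, 5), (-118, 8), (-114, 8), (-110, 11), (-106, 5), (-102, 3), (-42, 4), (-38, 6), (-34, 9), (-30, 8), (-26, 3), (-10, 1), (-2, 1), (18, 1), (26, 5), (30, 6), (34, 8), (38, 10), (46, 1), (90, 2), (94, 9), (98, 2), (110, 2), (114, 4), (118, 7), (122, 3)]
eye 1 46 [-58.3 -44.3 -33.9] [ 95.6  99.1 119.8] 78.6
eye -1 37 [-52.6 -40.7 -34.9] [-99.8 -95.8 -92.6] 78.8
ledge 116 [-65.1 -45.8 -30.9] [112.7 128.4 147. ] 52.59708863038841
side0
near/far x at |y-33|<8 [(-112, 1), (-108, 17), (-104, 8), (-100, 8
[... 1165 characters left out ...]
7), (-48, 93), (-44, 93), (-40, 90), (-36, 93), (-32, 48), (44, 21), (48, 36), (52, 41), (56, 37), (60, 49), (64, 46), (68, 52), (72, 58), (76, 57), (80, 65), (84, 71), (88, 72), (92, 68), (96, 40), (100, 19)]
y [(-126, 19), (-122, 55), (-118, 62), (-114, 66), (-110, 60), (-106, 61), (-102, 60), (-98, 62), (-94, 64), (-42, 28), (-38, 60), (-34, 66), (-30, 64), (-26, 14), (22, 4), (26, 60), (30, 57), (34, 61), (38, 36), (90, 33), (94, 59), (98, 61), (102, 59), (106, 60), (110, 59), (114, 61), (118, 57), (122, 12)]
eye 1 182 [-60.8 -52.4 -39. ] [ 94.3  97.9 101.5] 76.8
eye -1 268 [-60.2 -50.  -37. ] [-100.8  -96.2  -93.9] 76.7
ledge 821 [-63.8 -48.7 -33. ] [113.  128.9 145. ] 51.72768330617836
```

```bash
sed -i 's/CO=np.array(\[.530,/CO=np.array([.5295,/' h.py
python3 -m crank '[[1,-30,-4,0,0.12],[1,-60,-8,0,0.24],[1,-90,-12,0,0.36],[1,-120,-16,0,0.48],[1,-126,-16,0,0.6],[1,-126,-16,0,0.72],[1,-126,-16,0,0.84],[1,-126,-16,0,0.96],[1,-126,-16,0,1.08],[1,-126,-16,0,1.2],[1,-126,-16,0,1.32],[1,-126,-16,0,1.44]]' >/dev/null
python3 -m crank '[[1,0,0,0,0.12],[1,0,0,0,0.12],[1,0,0,0,0.12]]'
cat > obj.py <<'E'
from h import *
import sys
def blobs(im,P,col,minz=.012,amin=60):
    hsv=cv2.cvtColor(im,cv2.COLOR_RGB2HSV)
    lo,hi=dict(red=(0,6),blue=(105,125),yellow=(22,32),orange=(7,16),green=(55,80))[col]
    mm=((hsv[...,0]>=lo)&(hsv[...,0]<=hi)&(hsv[...,1]>140)&(hsv[...,2]>50)).astype(np.uint8)
    k,l,st,ce=cv2.connectedComponentsWithStats(mm); out=[]
    for i in range(1,k):
        if st[i,4]>amin:
            q=P[l==i]; q=q[~np.isnan(q[:,0])]
            if len(q): out.append((st[i,4],ce[i].round(1),np.median(q,0).round(4)))
    return out
def mic(P,seed):
    """points of a lying mic near seed xy: fit axis, mid-point from the extents"""
    q=P.reshape(-1,3); q=q[~np.isnan(q[:,0])]
    q=q[(np.hypot(q[:,0]-seed[0],q[:,1]-seed[1])<.125)&(q[:,2]>.016)&(q[:,2]<.055)]
    return q
def rectof(q):
    return cv2.minAreaRect((q[:,:2]*1000).astype(np.float32))
E
python3 - <<'E'
from obj import *
move(.55,.1,.45,np.pi/2)
im,d,c=grab("wrist","w2"); P=cloud(d,c); P[d==0]=np.nan
for k in("red","blue","orange","yellow"):
    for b in blobs(im,P,k): print(k,*b)
for s in((.54,.31),(.49,.43),(.46,.225)):
    q=mic(P,s); print(s,len(q),rectof(q) if len(q)>3 else "")
E
```

```text
time: 2.62
tool_pos: [0.5487, 0.1033, 0.4487]
tool_rot: [-3.141, -0.0, 1.588]
contact_force: [0.9, -0.1, 0.3]
opening: 0.0923
grip_force: 0.0
t 2.6 shift [-3.3  1.2 -1.3] turn 0.017 pos [0.5487 0.1033 0.4487] rot [-3.141 -0.     1.588] F [ 0.9 -0.1  0.3] open 0.0923 grip 0.0
red 922 [231.9  91.8] [0.4581 0.2265 0.0315]
red 273 [217.  224.7] [0.4383 0.0863 0.0446]
red 448 [398.  243.4] [0.6426 0.0681 0.0448]
blue 600 [239.6  11.4] [0.4702 0.2997 0.0374]
blue 168 [263.    8.2] [0.4927 0.3044 0.0336]
blue 254 [389.6 292.8] [0.6372 0.0086 0.0448]
orange 470 [306.5 277. ] [0.539  0.0122 0.0097]
orange 2244 [389.1 354.1] [ 0.6544 -0.084   0.0311]
orange 103 [236.4 349.6] [ 0.4566 -0.0731  0.0433]
orange 111 [217.9 363.8] [ 0.422  -0.0975  0.0435]
yellow 3662 [510.8 100.6] [0.7518 0.2227 0.0348]
yellow 68 [213.1 340.5] [ 0.426  -0.0593  0.0448]
yellow 343 [380.3 348.2] [ 0.6312 -0.0666  0.0447]
(0.54, 0.31) 4716 ((526.7968139648438, 293.7894287109375), (209.25137329101562, 89.58771514892578), 28.191307067871094)
(0.49, 0.43) 328 ((497.3975524902344, 308.2568054199219), (62.2829475402832, 6.303030967712402), 0.5604819655418396)
(0.46, 0.225) 6030 ((482.8008117675781, 209.64573669433594), (231.1710662841797, 102.25041961669922), 75.00574493408203)
```

View pics/w2.png

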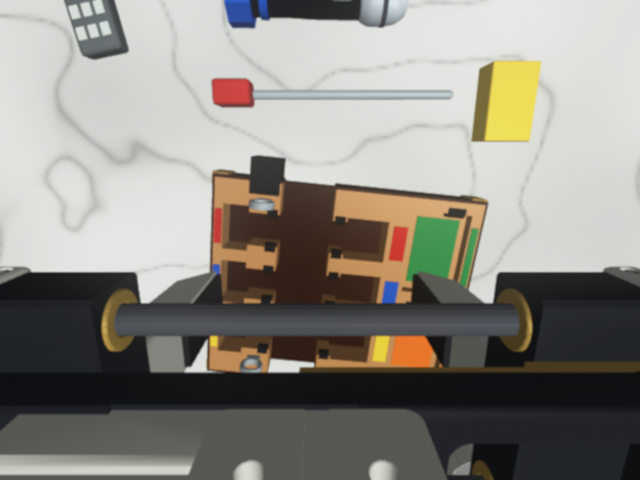

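The case, the rod (grip (232,92), tip (450,95)) and the battery box are in view; the blue mic is cut off at the top, so I shift left by 130 mm.

```bash

python3 -m crank '[[1,40,0,0,0.017],[1,80,0,0,0.017],[1,110,0,0,0.017],[1,130,0,0,0.017],[1,130,0,0,0.017],[1,130,0,0,0.017]]' >/dev/null
python3 - <<'E'
from obj import *
im,d,c=grab("wrist","w3"); P=cloud(d,c); P[d==0]=np.nan
for k in("red","blue","orange"):
    for b in blobs(im,P,k): print(k,*b)
q=P.reshape(-1,3);q=q[~np.isnan(q[:,0])]
def sel(x0,x1,y0,y1,z0,z1): return q[(q[:,0]>x0)&(q[:,0]<x1)&(q[:,1]>y0)&(q[:,1]<y1)&(q[:,2]>z0)&(q[:,2]<z1)]
for nm,a in(("mic",(.42,.70,.26,.37,.012,.05)),("body",(.50,.57,.26,.37,.022,.05)),("pack",(.42,.57,.37,.5,.024,.05)),("grip",(.4,.5,.19,.26,.025,.05)),("shaft",(.5,.75,.19,.26,.007,.02))):
    s=sel(*a); print(nm,len(s),[np.round(v,1) for v in rectof(s)],np.percentile(s[:,2],[50,98]).round(4), np.polyfit(s[:,0],s[:,1],1).round(4))
E
```

```text
red 710 [237.9 212.5] [0.4581 0.2283 0.0315]
red 77 [225.5 340.4] [0.437  0.0718 0.0446]
red 291 [393.1 346.8] [0.6424 0.0634 0.0448]
blue 893 [242.3 133.9] [0.4696 0.3144 0.0424]
blue 202 [264.7 134.1] [0.4927 0.3146 0.0366]
orange 2017 [261.   19.8] [0.4917 0.4256 0.0304]
orange 1029 [252.5 356.7] [0.4709 0.0487 0.0436]
orange 1106 [367.9 358.4] [0.6135 0.0449 0.0436]
mic 5534 [array([545.9, 315.5]), array([179.6,  44.8]), np.float64(0.4)] [0.0361 0.0444] [0.0084 0.3106]
body 1836 [array([535. , 315.5]), array([30.6, 69.9]), np.float64(90.0)] [0.0348 0.0385] [0.0083 0.3106]
pack 2962 [array([493.7, 426.4]), array([58.1, 56.3]), np.float64(19.3)] [0.0301 0.0321] [-0.0565  0.449 ]
grip 790 [array([456.4, 227.4]), array([40.2, 26.1]), np.float64(0.8)] [0.0314 0.0332] [0.009 0.224]
shaft 1447 [array([615. , 224.6]), array([229.1,  69.8]), np.float64(0.2)] [0.0093 0.0188] [-0.0072  0.2342]
```

View pics/w3.png

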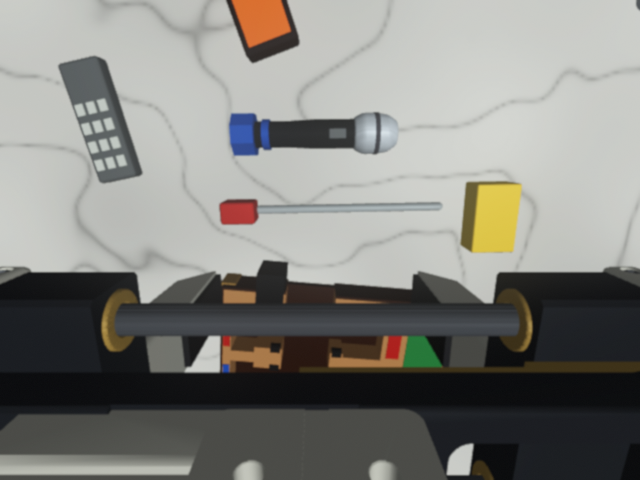

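Blue mic lies from (232,134) to (397,132) with its middle at (0.546,0.3155), the orange pack's top edge is cut off at (262,25), and the rod grip is at (239,212) with its tip at (440,206). I go for the blue mic.

```bash
python3 - <<'E'
from h import *
move(.5459,.3155,.28,np.pi+.008)
E
```

```text
t 3.2 shift [ 83.7  -2.  168.5] turn -1.582 pos [0.5477 0.2319 0.4486] rot [-3.141e+00  1.000e-03  1.568e+00] F [ 0.2 -0.2  0.1] open 0.0916 grip 0.0
```

```bash

python3 -m crank '[[1,10,0,15,-0.12],[1,20,0,30,-0.24],[1,30,0,45,-0.36],[1,40,-1,60,-0.48],[1,50,-1,75,-0.6],[1,60,-1,90,-0.72],[1,70,-1,105,-0.84],[1,80,-2,120,-0.96],[1,84,-2,135,-1.08],[1,84,-2,150,-1.2],[1,84,-2,165,-1.32],[1,84,-2,168,-1.44]]' >/dev/null
python3 -m crank '[[1,0,0,0,-0.12],[1,0,0,0,-0.142],[1,0,0,0,-0.142],[1,0,0,0,-0.142]]' >/dev/null
python3 - <<'E'
from h import *
move(.5459,.3155,.183,np.pi+.008)
E
```

```text
t 4.5 shift [ 1.   0.5 98.3] turn -0.007 pos [0.5468 0.315  0.2813] rot [ 3.141e+00  1.000e-03 -3.140e+00] F [-0.5 -0.6 -0.9] open 0.092 grip 0.0
```

```bash

python3 -m crank '[[1,1,0,40,-0.007],[1,1,0,75,-0.007],[1,1,0,98,-0.007],[1,1,0,98,-0.007],[-1,1,0,98,-0.007],[-1,1,0,98,-0.007],[-1,1,0,98,-0.007],[-1,1,0,98,-0.007],[-1,1,0,98,-0.007],[-1,1,0,98,-0.007]]' 50
python3 -m crank '[[-1,0,0,-30,0],[-1,0,0,-70,0],[-1,0,0,-110,0],[-1,0,0,-120,0],[-1,0,0,-120,0]]'
python3 - <<'E'
from h import *
p=fromcase(0,0); move(p[0],p[1],.30,np.pi+CY)
E
```

```text
time: 5.38
tool_pos: [0.5456, 0.3157, 0.1833]
tool_rot: [3.141, 0.001, -3.13]
contact_force: [-1.1, -0.1, -0.7]
opening: 0.0566
grip_force: 0.0
time: 5.8
tool_pos: [0.5462, 0.3161, 0.3075]
tool_rot: [3.138, 0.008, -3.129]
contact_force: [0.1, 0.0, 0.9]
opening: 0.0229
grip_force: 0.0
t 5.8 shift [  20.5 -304.9    6.3] turn 0.102 pos [0.5462 0.3161 0.3075] rot [ 3.138  0.008 -3.129] F [0.1 0.  0.9] open 0.0229 grip 0.0
```

Fingers close slowly (about 6 mm per row), so I lifted too early. Reopen, check the mic, and retry with a longer close.

```bash

python3 -m crank '[[0.4,0,0,0,0],[0.4,0,0,0,0],[0.4,0,0,0,0],[0.4,0,0,0,0],[0.4,0,0,0,0],[0.4,0,0,0,0],[0.4,0,0,0,0]]'
python3 - <<'E'
from obj import *
for n in("scene","side"):
    im,d,c=grab(n); P=cloud(d,c); P[d==0]=np.nan
    for k in("blue",):
        for b in blobs(im,P,k,amin=20): print(n,k,*b)
move(.5459,.3155,.183,np.pi+.008)
E
```

```text
time: 6.38
tool_pos: [0.5455, 0.3157, 0.3024]
tool_rot: [-3.141, -0.001, -3.129]
contact_force: [-0.2, -0.0, -0.1]
opening: 0.0627
grip_force: 0.0
scene blue 3054 [594.7 101.4] [-0.4284  1.4547 -0.1468]
scene blue 473 [589.6 160.2] [-0.4341  1.5515 -0.4598]
scene blue 157 [419.6 227.4] [0.4786 0.308  0.0391]
scene blue 154 [217.  285.3] [ 0.7545 -0.2174  0.1904]
scene blue 50 [316.1 282.5] [0.6367 0.0021 0.0463]
side blue 158 [266.9 203. ] [0.4655 0.3023 0.0353]
side blue 88 [453.9 227.6] [ 0.7416 -0.2239  0.1902]
side blue 28 [363.9 238.7] [0.6339 0.0021 0.0479]
t 6.5 shift [-4.000e-01 -1.000e-01  1.197e+02] turn 0.004 pos [0.5455 0.3156 0.3027] rot [-3.142 -0.    -3.129] F [-1.1  0.5 -0.7] open 0.0642 grip 0.0
```

```bash

python3 -m crank '[[0.4,0,0,40,0],[0.4,0,0,80,0],[0.4,0,0,110,0],[0.4,0,0,120,0],[-1,0,0,120,0],[-1,0,0,120,0],[-1,0,0,120,0],[-1,0,0,120,0],[-1,0,0,120,0],[-1,0,0,120,0],[-1,0,0,120,0],[-1,0,0,120,0]]' 50
python3 -m crank '[[-1,0,0,0,0],[-1,0,0,-20,0],[-1,0,0,-60,0],[-1,0,0,-100,0],[-1,0,0,-120,0],[-1,0,0,-120,0],[-1,0,0,-120,0]]'
python3 - <<'E'
from h import *
p=fromcase(0,0); move(p[0],p[1],.30,np.pi+CY)
E
```

```text
time: 7.48
tool_pos: [0.5458, 0.3158, 0.1838]
tool_rot: [3.141, 0.001, -3.129]
contact_force: [-1.1, -1.4, 6.3]
opening: 0.0311
grip_force: 50.0
time: 8.07
tool_pos: [0.5454, 0.3156, 0.3033]
tool_rot: [3.141, 0.001, -3.129]
contact_force: [-0.6, -0.2, -2.2]
opening: 0.0309
grip_force: 50.0
t 8.1 shift [  19.6 -304.4    3.1] turn 0.102 pos [0.5454 0.3156 0.3033] rot [ 3.141e+00  1.000e-03 -3.129e+00] F [-0.6 -0.2 -2.2] open 0.0309 grip 50.0
```

```bash

python3 -m crank '[[-1,2,-30,0,0.01],[-1,4,-65,0,0.02],[-1,6,-100,0,0.03],[-1,8,-135,0,0.04],[-1,11,-170,0,0.06],[-1,13,-205,0,0.08],[-1,16,-240,0,0.1],[-1,18,-275,0,0.102],[-1,19.6,-295,3,0.102],[-1,19.6,-304.4,3,0.102],[-1,19.6,-304.4,3,0.102],[-1,19.6,-304.4,3,0.102]]'
python3 - <<'E'
from obj import *
p=fromcase(0,0); move(p[0],p[1],.22,np.pi+CY)
for n in ("side","scene"):
    im,d,c=grab(n,n+"_b"); 
im,d,c=load("side_b"); cv2.imwrite("pics/side_b_c.png",cv2.resize(im[140:330,230:470,::-1],None,fx=3,fy=3))
E
```

```text
time: 9.07
tool_pos: [0.5294, 0.0113, 0.2985]
tool_rot: [3.141, -0.003, 3.051]
contact_force: [-0.1, -0.1, -2.8]
opening: 0.0309
grip_force: 50.0
t 9.1 shift [-0.4 -0.3 78.5] turn -0.001 pos [0.5294 0.0113 0.2985] rot [ 3.141e+00 -3.000e-03  3.051e+00] F [-0.1 -0.1 -2.8] open 0.0309 grip 50.0
```

View pics/side_b_c.png

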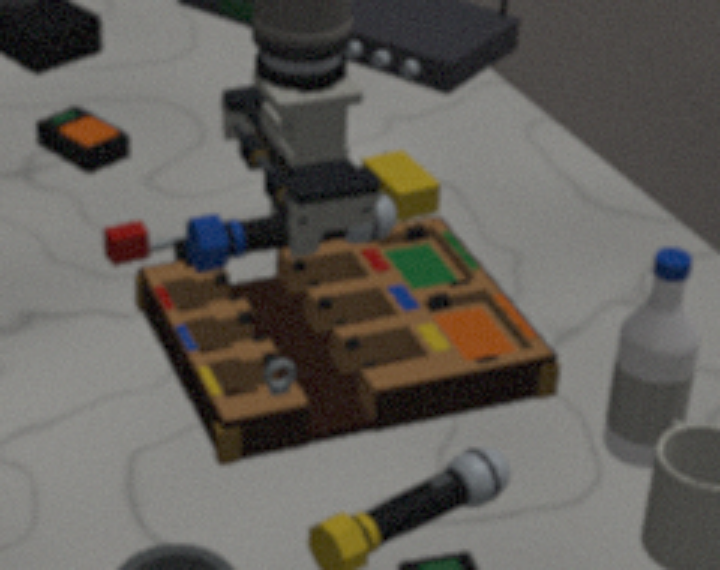

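The mic is level in the gripper and aligned over the case. Lower it and press.

```bash

python3 -m crank '[[-1,0,0,35,0],[-1,0,0,65,0],[-1,0,0,80,0],[-1,0,0,85,0],[-1,0,0,85,0]]'
python3 -m crank '[[-1,0,0,4,0],[-1,0,0,8,0],[-1,0,0,12,0],[-1,0,0,15,0],[-1,0,0,18,0],[-1,0,0,21,0],[-1,0,0,21,0],[-1,0,0,21,0]]' 60
python3 - <<'E'
from obj import *
p=fromcase(0,0); move(p[0],p[1],.1925,np.pi+CY)
E
```

```text
time: 9.58
tool_pos: [0.5294, 0.0121, 0.2138]
tool_rot: [3.142, -0.002, 3.053]
contact_force: [-0.8, 0.2, -1.4]
opening: 0.0308
grip_force: 50.0
time: 10.25
tool_pos: [0.5306, 0.0111, 0.1947]
tool_rot: [3.142, 0.004, 3.052]
contact_force: [4.2, -1.5, -0.5]
opening: 0.0307
grip_force: 60.0
t 10.2 shift [ 1.1 -0.2  2.2] turn -0.0 pos [0.5306 0.0111 0.1947] rot [3.142 0.004 3.052] F [ 4.2 -1.5 -0.5] open 0.0307 grip 60.0
```

```bash

python3 -m crank '[[-1,0,0,2,0],[-1,0,0,4,0],[-1,0,0,4,0]]'
python3 -m crank '[[0.09,0,0,-2,0],[0.09,0,0,-2,0],[0.09,0,0,-2,0],[0.09,0,0,-2,0],[0.09,0,0,-2,0],[0.09,0,0,-40,0],[0.09,0,0,-80,0],[0.09,0,0,-120,0],[0.09,0,0,-160,0],[0.09,0,0,-160,0]]'
python3 - <<'E'
from obj import *
move(.5,.4,.3,np.pi+CY)
E
```

```text
time: 10.5
tool_pos: [0.5304, 0.011, 0.1935]
tool_rot: [-3.141, 0.004, 3.052]
contact_force: [-6.2, -0.1, 30.6]
opening: 0.0305
grip_force: 60.0
time: 11.33
tool_pos: [0.5311, 0.011, 0.3572]
tool_rot: [-3.141, 0.013, 3.052]
contact_force: [1.0, -0.6, 0.8]
opening: 0.0497
grip_force: 0.0
t 11.3 shift [ 66.5 384.7  56.2] turn -0.0 pos [0.5311 0.011  0.3572] rot [-3.141  0.013  3.052] F [ 1.  -0.6  0.8] open 0.0497 grip 0.0
```

Contact at 30 N with the mid-point at home height: the blue mic is in. Next a look at the orange pack, and at the blue mic's height.

```bash

python3 -m crank '[[1,5,28,-6,0.12],[1,10,56,-12,0.24],[1,15,84,-18,0.36],[1,20,112,-24,0.48],[1,26,140,-30,0.6],[1,31,168,-36,0.72],[1,36,196,-42,0.84],[1,41,224,-48,0.96],[1,46,252,-54,1.08],[1,51,280,-60,1.2],[1,56,308,-63,1.32],[1,61,335,-63,1.44]]' >/dev/null
python3 -m crank '[[1,0,0,0,0.041],[1,0,0,0,0.041],[1,0,0,0,0.041]]'
cat >> obj.py <<'E'
def pack(P,col,im):
    b=[b for b in blobs(im,P,col,amin=200) if .02<b[2][2]<.05]
    for a,_,s in b:
        q=P.reshape(-1,3); q=q[~np.isnan(q[:,0])]
        q=q[(np.hypot(q[:,0]-s[0],q[:,1]-s[1])<.075)&(q[:,2]>.024)&(q[:,2]<.04)]
        print(col,a,s,len(q),[np.round(v,1) for v in rectof(q)],np.median(q[:,2]))
E
python3 - <<'E'
from obj import *
im,d,c=grab("wrist","w4"); P=cloud(d,c); P[d==0]=np.nan
move(.5,.35,.42,np.pi/2)
pack(P,"orange",im)
im,d,c=grab("scene","s4"); P=cloud(d,c); P[d==0]=np.nan; Q=tocase(P).reshape(-1,3)
m=(abs(Q[:,0])<25)&(abs(Q[:,1])<.012)&(Q[:,2]<.08)&(Q[:,0]>-.06)&(Q[:,0]<.04)
print("blue top",m.sum(),np.percentile(Q[m,2],[50,80,95]).round(4))
E
```

```text
time: 12.58
tool_pos: [0.4989, 0.3502, 0.4119]
tool_rot: [-3.14, 0.001, 1.573]
contact_force: [-1.0, -0.3, 0.2]
opening: 0.0916
grip_force: 0.0
t 12.6 shift [ 0.2  1.  -7.9] turn 0.001 pos [0.499  0.3498 0.4121] rot [-3.141e+00  1.000e-03  1.572e+00] F [0.1 0.1 0.7] open 0.0918 grip 0.0
orange 2602 [0.4917 0.4324 0.0304] 5610 [array([488.1, 442.7]), array([58. , 90.2]), np.float64(19.2)] 0.030059741923530725
blue top 275 [0.047  0.0494 0.0513]
```

View pics/w4.png

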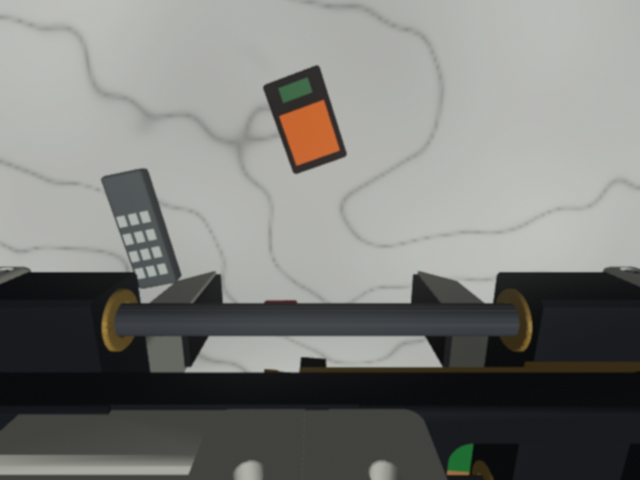

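The orange pack's centre is at (0.488,0.443), turned 19°, seen sharply at (305,120). The blue top reads 48 mm, so it is home.

```bash

python3 -m crank '[[1,20,-3,33,-0.08],[1,40,-5,66,-0.16],[1,60,-8,99,-0.24],[1,80,-10,130,-0.32],[1,93,-11,150,-0.334],[1,93,-11,152,-0.334],[1,93,-11,152,-0.334]]' 
python3 -c "
from h import *
move(.4881,.4427,.189,1.906)"
```

```text
time: 13.27
tool_pos: [0.4879, 0.4426, 0.2595]
tool_rot: [-3.139, 0.001, 1.905]
contact_force: [0.2, 0.7, 0.9]
opening: 0.0914
grip_force: 0.0
t 13.3 shift [ 0.2  0.4 70.5] turn -0.001 pos [0.4879 0.4426 0.2595] rot [-3.139e+00  1.000e-03  1.905e+00] F [0.2 0.7 0.9] open 0.0914 grip 0.0
```

```bash

python3 -m crank '[[1,0,0,35,0],[1,0,0,60,0],[1,0,0,70,0],[1,0,0,70,0],[-1,0,0,70,0],[-1,0,0,70,0],[-1,0,0,70,0],[-1,0,0,70,0],[-1,0,0,70,0],[-1,0,0,70,0],[-1,0,0,70,0],[-1,0,0,70,0]]' 40
python3 -m crank '[[-1,0,0,-20,0],[-1,0,0,-60,0],[-1,0,0,-100,0],[-1,0,0,-120,0],[-1,0,0,-120,0]]'
python3 -c "
from h import *
p=fromcase(.152,-.058);print(p)
move(p[0],p[1],.30,np.pi/2+CY)"
```

```text
time: 14.27
tool_pos: [0.4879, 0.4433, 0.1916]
tool_rot: [3.141, -0.0, 1.905]
contact_force: [-1.1, -0.9, 6.6]
opening: 0.0579
grip_force: 40.0
time: 14.68
tool_pos: [0.4887, 0.4439, 0.3168]
tool_rot: [3.132, -0.003, 1.905]
contact_force: [0.9, 0.9, -0.9]
opening: 0.0579
grip_force: 4.0
[ 0.67572182 -0.06032446]
t 14.7 shift [-537.7   11.1   15.3] turn 0.423 pos [0.4887 0.4439 0.3168] rot [ 3.132e+00 -3.000e-03  1.905e+00] F [ 0.9  0.9 -0.9] open 0.0579 grip 4.0
```

The grip has slackened for a moment; hold still and see whether it recovers.

```bash

python3 -m crank '[[-1,0,0,0,0],[-1,0,0,0,0],[-1,0,0,0,0],[-1,0,0,0,0]]' 40
python3 - <<'E'
from obj import *
for n in("side","scene"):
    im,d,c=grab(n,n+"_o"); P=cloud(d,c); P[d==0]=np.nan
    for b in blobs(im,P,"orange",amin=20): print(n,*b)
im,d,c=load("side_o"); cv2.imwrite("pics/side_o_c.png",cv2.resize(im[80:240,180:380,::-1],None,fx=3,fy=3))
move(.4881,.4427,.189,1.906)
E
```

```text
time: 15.02
tool_pos: [0.4877, 0.443, 0.3086]
tool_rot: [-3.138, 0.001, 1.905]
contact_force: [0.3, -0.1, -2.0]
opening: 0.0576
grip_force: 40.0
side 133 [258.3 149.5] [0.4904 0.429  0.1499]
side 33 [354.2 225.8] [0.6418 0.0725 0.0463]
side 84 [400.9 245.4] [ 0.7105 -0.0635  0.0462]
side 336 [387.9 250.8] [ 0.6761 -0.0578  0.0336]
scene 1224 [273.   45.5] [-0.2265  0.0348  0.2677]
scene 86 [304.6 105.7] [-0.2258  0.1437  0.0486]
scene 247 [473.8 190.2] [0.492  0.431  0.1491]
scene 179 [325.7 234.1] [0.4664 0.0553 0.0446]
scene 94 [294.7 236.8] [ 0.4693 -0.0158  0.0454]
scene 85 [263.9 239.4] [ 0.4646 -0.094   0.0457]
scene 38 [322.6 251. ] [0.502  0.0471 0.0195]
scene 2715 [309.7 289.1] [ 0.6511 -0.0286  0.044 ]
t 15.1 shift [ -0.4   0.4 120.3] turn -0.001 pos [0.4878 0.4431 0.3093] rot [-3.139e+00  1.000e-03  1.905e+00] F [ 0.1  0.8 -2.1] open 0.058 grip 40.0
```

View pics/side_o_c.png

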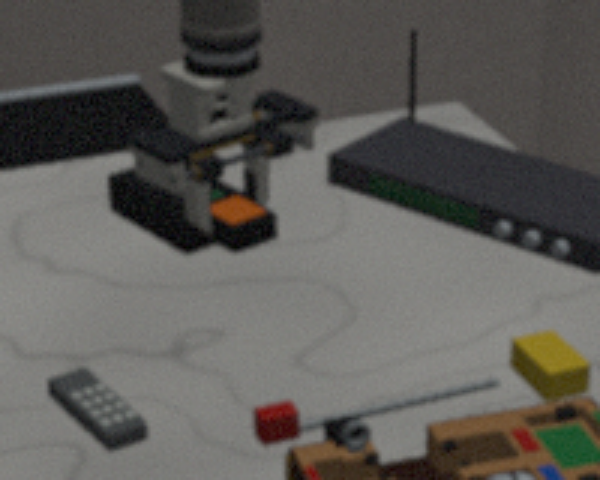

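The pack hasn't slipped: its panel top is at 0.150 m, as expected. Carry it to the orange pocket.

```bash

python3 -m crank '[[-1,-25,1,0,0.03],[-1,-60,2,0,0.07],[-1,-100,3,0,0.1],[-1,-140,4,0,0.14],[-1,-180,5,0,0.18],[-1,-220,6,0,0.22],[-1,-260,7,0,0.26],[-1,-300,8,0,0.3],[-1,-340,9,0,0.34],[-1,-380,10,0,0.38],[-1,-420,11,0,0.423],[-1,-455,12,0,0.423]]' >/dev/null
python3 -m crank '[[-1,-35,1,0,0],[-1,-65,1,0,0],[-1,-80,1,0,0],[-1,-80,1,0,0],[-1,-80,1,0,0]]'
python3 -c "
from h import *
p=fromcase(.152,-.058)
move(p[0],p[1],.232,np.pi/2+CY)"
```

```text
time: 16.53
tool_pos: [0.6422, -0.0629, 0.3104]
tool_rot: [-3.141, -0.001, 1.48]
contact_force: [-0.3, -0.2, -2.6]
opening: 0.0578
grip_force: 40.0
t 16.5 shift [ 5.5 33.2 78.4] turn -0.001 pos [ 0.6422 -0.0629  0.3104] rot [-3.141e+00 -1.000e-03  1.480e+00] F [-0.3 -0.2 -2.6] open 0.0578 grip 40.0
```

```bash

python3 -m crank '[[-1,3,18,0,0],[-1,5.5,33.2,5,0],[-1,5.5,33.2,30,0],[-1,5.5,33.2,55,0],[-1,5.5,33.2,70,0],[-1,5.5,33.2,78,0],[-1,5.5,33.2,82,0],[-1,5.5,33.2,84,0],[-1,5.5,33.2,84,0]]'
python3 -c "
from h import *
p=fromcase(.152,-.058)
move(p[0],p[1],.232,np.pi/2+CY)"
```

```text
time: 17.28
tool_pos: [0.6756, -0.0591, 0.2281]
tool_rot: [-3.141, 0.001, 1.484]
contact_force: [-3.6, -2.9, 5.4]
opening: 0.0575
grip_force: 40.0
t 17.3 shift [-1.3  0.2 -3.9] turn 0.002 pos [ 0.6756 -0.0591  0.2281] rot [-3.141e+00  1.000e-03  1.484e+00] F [-3.6 -2.9  5.4] open 0.0575 grip 40.0
```

```bash

python3 -m crank '[[0.6,0,0,0,0],[0.6,0,0,0,0],[0.6,0,0,0,0],[-1,0,0,-45,0],[-1,0,0,-45,0],[-1,0,0,-45,0],[-1,0,0,-45,0],[-1,0,0,-45,0],[-1,0,0,-45,0],[-1,0,0,-45,0],[-1,0,0,-45,0],[-1,0,0,-45,0]]' >/dev/null
python3 -m crank '[[-1,0,0,0,0],[-1,0,0,0,0],[-1,0,0,8,0],[-1,0,0,16,0],[-1,0,0,20,0],[-1,0,0,24,0]]'
python3 -m crank '[[-1,0,0,3,0],[-1,0,0,6,0],[-1,0,0,9,0],[-1,0,0,12,0],[-1,0,0,14,0],[-1,0,0,14,0]]'

```

```text
time: 18.78
tool_pos: [0.6756, -0.0599, 0.2465]
tool_rot: [-3.14, -0.0, 1.482]
contact_force: [-0.9, 0.1, 1.3]
opening: 0.0005
grip_force: 0.9
time: 19.28
tool_pos: [0.6767, -0.0597, 0.2382]
tool_rot: [3.135, 0.0, 1.482]
contact_force: [-3.4, 2.4, 20.3]
opening: 0.0006
grip_force: 10.4
```

Tip is at 60 mm with 20 N: the orange pack is home. Now a view of the right-hand side.

```bash

python3 -m crank '[[1,0,0,-40,0],[1,0,0,-80,0],[1,-10,-10,-110,0.12],[1,-35,-33,-140,0.24],[1,-65,-60,-165,0.36],[1,-95,-87,-190,0.48],[1,-125,-114,-205,0.6],[1,-155,-141,-212,0.72],[1,-185,-169,-212,0.84],[1,-215,-197,-212,0.96],[1,-245,-224,-212,1.08],[1,-270,-247,-212,1.2]]' >/dev/null
python3 -m crank '[[1,0,30,0,0.12],[1,0,35,0,0.24],[1,0,35,0,0.282],[1,0,35,0,0.282],[1,0,35,0,0.282]]'
cat >> obj.py <<'E'
def micfit(P,col,im):
    q=P.reshape(-1,3); q=q[~np.isnan(q[:,0])]
    for a,_,s in blobs(im,P,col,amin=60):
        w=q[(np.hypot(q[:,0]-s[0],q[:,1]-s[1])<.19)&(q[:,2]>.014)&(q[:,2]<.055)]
        # keep only the cluster connected with the ring
        I=np.zeros((400,400),np.uint8); uv=((w[:,:2]-s[:2])*1000+200).astype(int); I[uv[:,0],uv[:,1]]=1
        I=cv2.morphologyEx(I,cv2.MORPH_CLOSE,np.ones((7,7)))
        k,l,st,ce=cv2.connectedComponentsWithStats(I)
        L=l[200,200]
        if L==0: continue
        w=w[l[uv[:,0],uv[:,1]]==L]; (cx,cy),sz,an=rectof(w)
        th=np.radians(an if sz[0]>sz[1] else an+90); ax=np.array([np.cos(th),np.sin(th)])
        if ax@(np.array([cx,cy])/1000-s[:2])<0: ax=-ax
        print(col,"mid",round(cx,1),round(cy,1),"size",np.round(sz,1),"yaw",round(np.arctan2(ax[1],ax[0]),4))
E
python3 - <<'E'
from obj import *
move(.38,-.33,.45,0)
im,d,c=grab("wrist","w5"); P=cloud(d,c); P[d==0]=np.nan
micfit(P,"yellow",im); micfit(P,"red",im); pack(P,"green",im)
Q=tocase(P).reshape(-1,3)
m=(abs(Q[:,0]-.152)<.025)&(abs(Q[:,1]+.058)<.04)
print("orange top",m.sum(),np.percentile(Q[m,2],[5,50,95]) if m.sum() else "")
E
```

```text
time: 20.7
tool_pos: [0.419, -0.3374, 0.4456]
tool_rot: [-3.141, 0.0, 0.001]
contact_force: [-0.4, 0.3, -0.7]
opening: 0.0914
grip_force: 0.0
t 20.7 shift [-39.   -7.5  -4.4] turn 0.001 pos [ 0.419  -0.3374  0.4456] rot [-3.141e+00  0.000e+00  1.000e-03] F [-0.4  0.3 -0.7] open 0.0914 grip 0.0
yellow mid 521.2 -235.5 size [179.6  44.6] yaw 0.208
yellow mid 521.2 -235.5 size [179.6  44.6] yaw 0.208
yellow mid 456.3 -45.8 size [127.9  78.9] yaw 1.4642
red mid 497.8 -443.3 size [ 44.3 179.6] yaw -0.1559
red mid 497.8 -443.3 size [ 44.3 179.6] yaw -0.1559
green 959 [ 0.4894 -0.35    0.0305] 4492 [array([ 494.3, -340.8]), array([90. , 58.2]), np.float64(79.3)] 0.030049963497645528
orange top 0
```

View pics/w5.png

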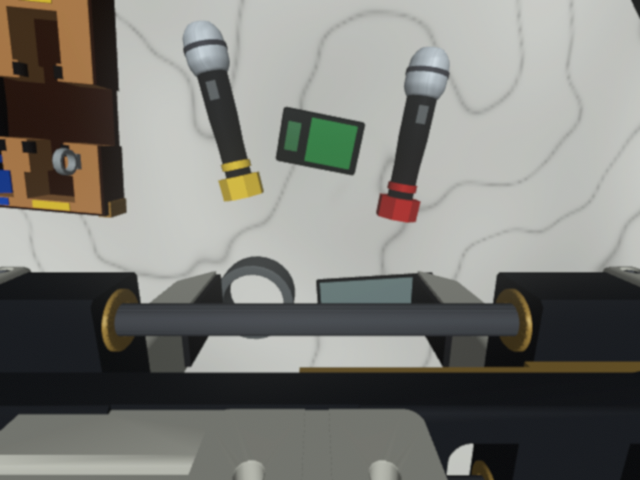

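Yellow (229,110), green pack (320,140) and red (412,135) are all fully seen, and each measurement agrees with the known dimensions. Yellow next.

```bash

python3 -m crank '[[0.4,20,-20,33,-0.05],[0.4,43,-43,66,-0.1],[0.4,66,-66,99,-0.15],[0.4,86,-86,132,-0.2],[0.4,102,-102,160,-0.208],[0.4,102,-102,166,-0.208],[0.4,102,-102,166,-0.208]]' 55
python3 -c "
from h import *
move(.5212,-.2355,.1825,.208)"
```

```text
time: 21.33
tool_pos: [0.5213, -0.2332, 0.2765]
tool_rot: [-3.137, 0.005, 0.212]
contact_force: [-1.0, 0.5, 0.5]
opening: 0.0645
grip_force: 0.0
t 21.3 shift [-0.1  2.7 94. ] turn 0.004 pos [ 0.5213 -0.2332  0.2765] rot [-3.137  0.005  0.212] F [-1.   0.5  0.5] open 0.0645 grip 0.0
```

```bash

python3 -m crank '[[0.4,0,1.5,35,0],[0.4,0,1.5,70,0],[0.4,0,1.5,94,0],[0.4,0,1.5,95,0],[-1,0,1.5,95,0],[-1,0,1.5,95,0],[-1,0,1.5,95,0],[-1,0,1.5,95,0],[-1,0,1.5,95,0],[-1,0,1.5,95,0],[-1,0,1.5,95,0],[-1,0,1.5,95,0]]' 55
python3 -m crank '[[-1,0,0,0,0],[-1,0,0,-20,0],[-1,0,0,-60,0],[-1,0,0,-100,0],[-1,0,0,-120,0],[-1,0,0,-120,0],[-1,0,0,-120,0]]'
python3 -c "
from h import *
p=fromcase(0,-.066);print(p)
move(p[0],p[1],.30,CY)"
```

```text
time: 22.33
tool_pos: [0.5217, -0.2368, 0.186]
tool_rot: [3.141, -0.001, 0.208]
contact_force: [-1.3, 1.8, 6.7]
opening: 0.0306
grip_force: 55.0
time: 22.92
tool_pos: [0.5213, -0.2368, 0.3055]
tool_rot: [3.14, -0.001, 0.208]
contact_force: [-0.1, -0.2, -4.4]
opening: 0.0309
grip_force: 55.0
[ 0.52361403 -0.05473702]
t 22.9 shift [  39.8 -177.7    5.3] turn 0.297 pos [ 0.5213 -0.2368  0.3055] rot [ 3.14e+00 -1.00e-03  2.08e-01] F [-0.1 -0.2 -4.4] open 0.0309 grip 55.0
```

```bash

python3 -m crank '[[-1,7,-30,0,0.05],[-1,15,-65,0,0.1],[-1,23,-100,0,0.16],[-1,30,-135,0,0.22],[-1,36,-160,2,0.28],[-1,39.8,-177.7,5,0.297],[-1,39.8,-177.7,5,0.297],[-1,39.8,-177.7,5,0.297],[-1,39.8,-177.7,5,0.297]]'
python3 -c "
from h import *
p=fromcase(0,-.066)
move(p[0],p[1],.215,CY)"
```

```text
time: 23.67
tool_pos: [0.5235, -0.0552, 0.2985]
tool_rot: [-3.142, 0.002, -0.089]
contact_force: [0.3, 0.1, -3.0]
opening: 0.031
grip_force: 55.0
t 23.7 shift [ 0.3 -0.4 83.5] turn 0.001 pos [ 0.5235 -0.0552  0.2985] rot [-3.142e+00  2.000e-03 -8.900e-02] F [ 0.3  0.1 -3. ] open 0.031 grip 55.0
```

```bash

python3 -m crank '[[-1,0,0,35,0],[-1,0,0,65,0],[-1,0,0,80,0],[-1,0,0,84,0],[-1,0,0,88,0],[-1,0,0,92,0],[-1,0,0,95,0],[-1,0,0,98,0],[-1,0,0,101,0],[-1,0,0,103,0],[-1,0,0,105,0],[-1,0,0,105,0]]' 60
python3 -m crank '[[-1,0,0,1,0],[-1,0,0,2,0],[-1,0,0,2,0]]'
```

```text
time: 24.67
tool_pos: [0.5244, -0.0552, 0.1959]
tool_rot: [3.141, -0.003, -0.09]
contact_force: [1.2, 3.4, 4.8]
opening: 0.0308
grip_force: 60.0
time: 24.92
tool_pos: [0.5243, -0.0551, 0.1958]
tool_rot: [3.141, -0.004, -0.089]
contact_force: [-5.1, 3.8, 23.1]
opening: 0.0307
grip_force: 60.0
```

```bash

python3 -m crank '[[0.09,0,0,-2,0],[0.09,0,0,-2,0],[0.09,0,0,-2,0],[0.09,0,0,-2,0],[0.09,0,0,-2,0],[0.09,0,0,-40,0],[0.09,0,0,-80,0],[0.4,0,0,-120,0],[0.4,-10,25,-145,0],[0.4,-20,60,-170,-0.02],[0.4,-30,95,-195,-0.05],[0.4,-40,130,-215,-0.08]]' >/dev/null
python3 -m crank '[[0.4,-8,35,-10,0],[0.4,-17,70,-20,0],[0.4,-27,105,-30,0],[0.4,-37,140,-35,0],[0.4,-46,175,-35,-0.01],[0.4,-55,205,-35,-0.01],[0.4,-55,205,-35,-0.01],[0.4,-55,205,-35,-0.01]]'
python3 - <<'E'
from obj import *
im,d,c=grab("wrist","w6"); P=cloud(d,c); P[d==0]=np.nan
micfit(P,"red",im); pack(P,"green",im)
move(.4978,-.4433,.28,-.156)
im,d,c=grab("scene","s6"); P=cloud(d,c); P[d==0]=np.nan; Q=tocase(P).reshape(-1,3)
for nm,x0,x1,y0 in(("blue",-.06,.04,0),("yellow",-.06,.04,-.066),("orange",.13,.175,-.058)):
    m=(Q[:,0]>x0)&(Q[:,0]<x1)&(abs(Q[:,1]-y0)<.012); print(nm,np.percentile(Q[m,2],[50,90]).round(4))
E
```

```text
time: 26.58
tool_pos: [0.4162, -0.3827, 0.4394]
tool_rot: [-3.14, 0.001, -0.002]
contact_force: [-0.2, -0.0, -0.4]
opening: 0.0642
grip_force: 0.0
red mid 497.6 -443.5 size [ 44.5 179.5] yaw -0.155
red mid 497.6 -443.5 size [ 44.5 179.5] yaw -0.155
green 604 [ 0.4904 -0.347   0.0305] 4663 [array([ 494.2, -340.7]), array([90.1, 58. ]), np.float64(79.3)] 0.030034567796188835
t 26.6 shift [ 81.3  62.  159.5] turn 0.155 pos [ 0.4167 -0.3815  0.4397] rot [-3.14e+00  1.00e-03 -1.00e-03] F [ 0.2  0.1 -0.1] open 0.0644 grip 0.0
blue [0.0469 0.0503]
yellow [0.0477 0.0506]
orange [0.0622 0.0645]
```

All three are home (scene readings carry about a +2 mm bias). The green pack's corner sits tight beside the red mic, so green goes first.

```bash

python3 -m crank '[[1,7,-4,15,-0.12],[1,14,-8,30,-0.24],[1,21,-12,45,-0.36],[1,28,-16,60,-0.48],[1,35,-20,75,-0.6],[1,42,-24,90,-0.72],[1,49,-28,105,-0.84],[1,56,-32,120,-0.96],[1,63,-36,135,-1.08],[1,70,-40,150,-1.2],[1,77.5,-40.8,165,-1.32],[1,77.5,-40.8,180,-1.384]]' >/dev/null
python3 -m crank '[[1,0,0,0,0],[1,0,0,0,0]]'
python3 -c "
from h import *
move(.4942,-.3407,.189,np.pi/2-.187)"
```

```text
time: 27.85
tool_pos: [0.4947, -0.339, 0.2601]
tool_rot: [-3.14, -0.001, 1.384]
contact_force: [0.7, -0.9, 0.5]
opening: 0.0919
grip_force: 0.0
t 27.9 shift [-1.9 -0.1 71.1] turn 0.001 pos [ 0.4947 -0.339   0.2601] rot [-3.140e+00 -1.000e-03  1.384e+00] F [ 0.7 -0.9  0.5] open 0.0919 grip 0.0
```

```bash

python3 -m crank '[[1,-1.5,0,35,0],[1,-1.5,0,60,0],[1,-1.5,0,71,0],[1,-1.5,0,71,0],[-1,-1.5,0,71,0],[-1,-1.5,0,71,0],[-1,-1.5,0,71,0],[-1,-1.5,0,71,0],[-1,-1.5,0,71,0],[-1,-1.5,0,71,0],[-1,-1.5,0,71,0],[-1,-1.5,0,71,0]]' 40
python3 -m crank '[[-1,0,0,-20,0],[-1,0,0,-60,0],[-1,0,0,-100,0],[-1,0,0,-120,0],[-1,0,0,-120,0],[-1,0,0,-120,0]]'
python3 -c "
from h import *
p=fromcase(.152,.058);print(p)
move(p[0],p[1],.30,np.pi/2+CY)"
```

```text
time: 28.85
tool_pos: [0.4941, -0.342, 0.1901]
tool_rot: [3.141, 0.0, 1.385]
contact_force: [-1.3, 0.4, 6.4]
opening: 0.0575
grip_force: 40.0
time: 29.35
tool_pos: [0.494, -0.3418, 0.31]
tool_rot: [3.14, 0.001, 1.385]
contact_force: [-0.4, 0.1, -2.5]
opening: 0.0576
grip_force: 40.0
[0.68606686 0.05521333]
t 29.4 shift [425.7 115.2   9.8] turn -0.097 pos [ 0.494  -0.3418  0.31  ] rot [3.140e+00 1.000e-03 1.385e+00] F [-0.4  0.1 -2.5] open 0.0576 grip 40.0
```

```bash

python3 -m crank '[[-1,25,5,0,0],[-1,60,12,0,-0.02],[-1,100,22,0,-0.03],[-1,140,33,0,-0.04],[-1,180,44,0,-0.05],[-1,220,56,0,-0.06],[-1,260,68,0,-0.07],[-1,300,80,0,-0.08],[-1,340,92,0,-0.09],[-1,380,104,0,-0.097],[-1,410,112,0,-0.097],[-1,425.7,115.2,0,-0.097]]' >/dev/null
python3 -m crank '[[-1,0,0,0,0],[-1,0,0,0,0]]'
python3 -c "
from h import *
p=fromcase(.152,.058)
move(p[0],p[1],.228,np.pi/2+CY)"
```

```text
time: 30.52
tool_pos: [0.6857, 0.0562, 0.3061]
tool_rot: [-3.137, 0.001, 1.484]
contact_force: [0.2, 0.1, -0.7]
opening: 0.0577
grip_force: 40.0
t 30.5 shift [-0.9  0.9 78.1] turn 0.002 pos [0.6857 0.0562 0.3061] rot [-3.137e+00  1.000e-03  1.484e+00] F [ 0.2  0.1 -0.7] open 0.0577 grip 40.0
```

```bash

python3 -m crank '[[-1,-2,0.4,30,0],[-1,-2,0.4,55,0],[-1,-2,0.4,70,0],[-1,-2,0.4,75,0],[-1,-2,0.4,78,0],[-1,-2,0.4,80,0],[-1,-2,0.4,80,0]]'
python3 -m crank '[[0.6,0,0,0,0],[0.6,0,0,0,0],[0.6,0,0,0,0],[-1,0,0,-45,0],[-1,0,0,-45,0],[-1,0,0,-45,0],[-1,0,0,-45,0],[-1,0,0,-45,0],[-1,0,0,-45,0],[-1,0,0,-45,0],[-1,0,0,-45,0],[-1,0,0,-45,0]]' >/dev/null
python3 -m crank '[[-1,0,0,0,0],[-1,0,0,0,0],[-1,0,0,8,0],[-1,0,0,16,0],[-1,0,0,20,0],[-1,0,0,24,0]]'
python3 -m crank '[[-1,0,0,3,0],[-1,0,0,6,0],[-1,0,0,9,0],[-1,0,0,12,0],[-1,0,0,14,0],[-1,0,0,14,0]]'
```

```text
time: 31.1
tool_pos: [0.6859, 0.0526, 0.2304]
tool_rot: [-3.141, -0.001, 1.48]
contact_force: [-3.0, 4.3, 5.8]
opening: 0.0581
grip_force: 40.0
time: 32.6
tool_pos: [0.686, 0.0532, 0.2491]
tool_rot: [-3.14, 0.0, 1.482]
contact_force: [-0.2, 0.5, -0.1]
opening: 0.0004
grip_force: 0.0
time: 33.1
tool_pos: [0.6866, 0.0525, 0.2383]
tool_rot: [3.139, 0.001, 1.482]
contact_force: [-2.1, -3.6, 10.3]
opening: 0.0005
grip_force: 5.0
```

```bash

python3 -m crank '[[-1,0,0,2,0],[-1,0,0,3,0],[-1,0,0,3,0]]'
python3 -m crank '[[0.09,0,0,-40,0],[0.09,0,0,-80,0],[0.09,-10,-10,-110,0.12],[0.09,-45,-25,-140,0.24],[0.09,-80,-40,-165,0.36],[0.09,-115,-56,-190,0.48],[0.09,-150,-73,-203,0.6],[0.09,-185,-91,-203,0.72],[0.09,-220,-109,-203,0.84],[0.09,-255,-127,-203,0.96],[0.09,-290,-145,-203,1.08],[0.09,-325,-163,-203,1.2]]' >/dev/null
python3 -m crank '[[0.09,0,0,0,0.12],[0.09,0,0,0,0.24],[0.09,0,0,0,0.282],[0.09,0,0,0,0.282]]' >/dev/null
python3 - <<'E'
from obj import *
im,d,c=grab("scene","s7"); P=cloud(d,c); P[d==0]=np.nan; micfit(P,"red",im); Q=tocase(P).reshape(-1,3)
for nm,x0,x1,y0 in(("green",.13,.175,.058),("orange",.13,.175,-.058)):
    m=(Q[:,0]>x0)&(Q[:,0]<x1)&(abs(Q[:,1]-y0)<.03); print(nm,np.percentile(Q[m,2],[10,50,90]).round(4))
move(.416,-.38,.44,0)
E
```

```text
time: 33.35
tool_pos: [0.6865, 0.0525, 0.2382]
tool_rot: [3.138, 0.001, 1.482]
contact_force: [-8.6, -3.3, 24.3]
opening: 0.0004
grip_force: 12.3
red mid 458.2 228.3 size [42.4 26.3] yaw -3.092
red mid 497.7 -440.8 size [ 45.5 187.4] yaw -0.1608
green [0.0598 0.062  0.0642]
orange [0.0598 0.062  0.0641]
t 34.7 shift [-79.9 125.   -3.8] turn 0.001 pos [ 0.4958 -0.2549  0.4363] rot [-3.141e+00 -0.000e+00  1.000e-03] F [-0.1 -0.4  0. ] open 0.0498 grip 0.0
```

```bash

python3 -m crank '[[0.4,0,28,25,0.02],[0.4,0,60,50,0.05],[0.4,1,92,80,0.08],[0.4,1,125,105,0.11],[0.4,2,157,130,0.14],[0.4,2,180,150,0.155],[0.4,2,189,156,0.155],[0.4,2,189,156,0.155],[0.4,2,189,156,0.155]]' 
python3 - <<'E'
from obj import *
move(.4977,-.4434,.1835,-.1555)
im,d,c=grab("side"); P=cloud(d,c); P[d==0]=np.nan; micfit(P,"red",im)
E
```

```text
time: 35.48
tool_pos: [0.4981, -0.4433, 0.2806]
tool_rot: [-3.141, 0.0, -0.154]
contact_force: [-0.3, 0.6, 0.4]
opening: 0.0645
grip_force: 0.0
t 35.5 shift [-0.3  0.2 97.1] turn 0.001 pos [ 0.4981 -0.4433  0.2806] rot [-3.141  0.    -0.154] F [-0.3  0.6  0.4] open 0.0645 grip 0.0
red mid 455.3 225.5 size [31.6 45.4] yaw -0.0133
red mid 495.4 -445.4 size [ 47.4 181.3] yaw -0.1921
```

```bash

python3 -m crank '[[0.4,0,0,35,0],[0.4,0,0,70,0],[0.4,0,0,94,0],[0.4,0,0,97,0],[-1,0,0,97,0],[-1,0,0,97,0],[-1,0,0,97,0],[-1,0,0,97,0],[-1,0,0,97,0],[-1,0,0,97,0],[-1,0,0,97,0],[-1,0,0,97,0]]' 55
python3 -m crank '[[-1,0,0,0,0],[-1,0,0,-20,0],[-1,0,0,-60,0],[-1,0,0,-100,0],[-1,0,0,-120,0],[-1,0,0,-120,0],[-1,0,0,-120,0]]'
python3 -c "
from h import *
p=fromcase(0,.066);print(p)
move(p[0],p[1],.30,CY)"
```

```text
time: 36.53
tool_pos: [0.4981, -0.444, 0.1848]
tool_rot: [3.141, -0.002, -0.155]
contact_force: [-0.2, 1.6, 6.4]
opening: 0.031
grip_force: 55.0
time: 37.12
tool_pos: [0.4977, -0.4438, 0.3042]
tool_rot: [3.14, -0.001, -0.155]
contact_force: [-0.2, -0.7, -3.6]
opening: 0.0308
grip_force: 55.0
[0.53538597 0.07673702]
t 37.1 shift [ -43.3 -520.1    3.6] turn -0.066 pos [ 0.4977 -0.4438  0.3042] rot [ 3.14e+00 -1.00e-03 -1.55e-01] F [-0.2 -0.7 -3.6] open 0.0308 grip 55.0
```

```bash

python3 -m crank '[[-1,-2,-25,0,-0.01],[-1,-5,-60,0,-0.02],[-1,-8,-100,0,-0.03],[-1,-12,-140,0,-0.04],[-1,-15,-180,0,-0.05],[-1,-18,-220,0,-0.06],[-1,-22,-260,0,-0.066],[-1,-25,-300,0,-0.066],[-1,-28,-340,0,-0.066],[-1,-32,-380,0,-0.066],[-1,-35,-420,0,-0.066],[-1,-38,-455,0,-0.066]]' >/dev/null
python3 -m crank '[[-1,-1,-35,0,0],[-1,-1,-60,0,0],[-1,-1,-65,3,0],[-1,-1,-65,3,0],[-1,-1,-65,3,0]]'
python3 -c "
from h import *
p=fromcase(0,.066)
move(p[0],p[1],.213,CY)"
```

```text
time: 38.53
tool_pos: [0.5348, 0.0762, 0.2986]
tool_rot: [3.141, 0.004, -0.088]
contact_force: [0.4, -0.0, -2.7]
opening: 0.0309
grip_force: 55.0
t 38.5 shift [ 0.8 -0.7 85.6] turn 0.001 pos [0.5348 0.0762 0.2986] rot [ 3.141  0.004 -0.088] F [ 0.4 -0.  -2.7] open 0.0309 grip 55.0
```

```bash

python3 -m crank '[[-1,0.5,-0.5,35,0],[-1,0.5,-0.5,65,0],[-1,0.5,-0.5,80,0],[-1,0.5,-0.5,84,0],[-1,0.5,-0.5,88,0],[-1,0.5,-0.5,92,0],[-1,0.5,-0.5,95,0],[-1,0.5,-0.5,98,0],[-1,0.5,-0.5,101,0],[-1,0.5,-0.5,104,0],[-1,0.5,-0.5,105,0],[-1,0.5,-0.5,105,0]]' 60
python3 -m crank '[[-1,0,0,1,0],[-1,0,0,2,0],[-1,0,0,2,0]]'
```

```text
time: 39.53
tool_pos: [0.537, 0.0763, 0.1967]
tool_rot: [-3.141, -0.004, -0.09]
contact_force: [2.7, 0.6, 0.4]
opening: 0.0308
grip_force: 60.0
time: 39.78
tool_pos: [0.5366, 0.0766, 0.1947]
tool_rot: [3.141, -0.003, -0.089]
contact_force: [2.1, -1.1, 8.4]
opening: 0.0306
grip_force: 60.0
```

The red mic is home at 0.1947. Press 2 mm more, release, and measure the rod again.

```bash

python3 -m crank '[[-1,0,0,1,0],[-1,0,0,2,0],[-1,0,0,2,0]]'
python3 -m crank '[[0.09,0,0,-4,0],[0.09,0,0,-4,0],[0.09,0,0,-4,0],[0.09,0,0,-4,0],[0.09,0,0,-4,0],[0.09,0,0,-40,0],[0.09,0,0,-80,0],[0.09,0,0,-120,0],[0.09,0,0,-150,0],[0.09,0,0,-150,0]]'
python3 - <<'E'
from obj import *
for n in("scene","side"):
    im,d,c=grab(n,n+"8"); P=cloud(d,c); P[d==0]=np.nan; Q=tocase(P).reshape(-1,3)
    for nm,x0,x1,y0,w in(("red",-.06,.04,.066,.01),("blue",-.06,.04,0,.01),("yellow",-.06,.04,-.066,.01),("redhead",.05,.088,.066,.01),("bluehead",.05,.088,0,.01),("yelhead",.05,.088,-.066,.01),("green",.13,.175,.058,.03),("orange",.13,.175,-.058,.03)):
        m=(Q[:,0]>x0)&(Q[:,0]<x1)&(abs(Q[:,1]-y0)<w); print(n,nm,np.percentile(Q[m,2],[50,80]).round(4))
for n in("w2","w3"):
    im,d,c=load(n); P=cloud(d,c); P[d==0]=np.nan; q=P.reshape(-1,3)
    s=q[(q[:,0]>.485)&(q[:,0]<.72)&(abs(q[:,1]-.226)<.02)&(q[:,2]>.0075)&(q[:,2]<.013)]
    g=q[(abs(q[:,0]-.457)<.035)&(abs(q[:,1]-.227)<.025)&(q[:,2]>.027)&(q[:,2]<.036)]
    p=np.polyfit(s[:,0],s[:,1],1); print(n,len(s),p.round(4),np.polyval(p,.457),s[:,0].max(),np.median(g,0),rectof(g))
move(.457,.2275,.30,np.pi)
E
```

```text
time: 40.03
tool_pos: [0.5365, 0.0766, 0.1946]
tool_rot: [3.141, -0.004, -0.089]
contact_force: [-4.8, -1.5, 25.5]
opening: 0.0307
grip_force: 60.0
time: 40.87
tool_pos: [0.5372, 0.077, 0.3477]
tool_rot: [-3.141, -0.011, -0.089]
contact_force: [1.4, 0.9, 0.3]
opening: 0.0497
grip_force: 0.0
scene red [0.3781 0.4968]
scene blue [0.2812 0.5107]
scene yellow [0.048  0.0499]
scene redhead [0.0528 0.0552]
scene bluehead [0.053  0.0556]
scene yelhead [0.0524 0.0553]
scene green [0.0621 0.0634]
scene orange [0.0619 0.0636]
side red [0.3087 0.4459]
side blue [0.4822 0.5093]
side yellow [0.0463 0.0498]
side redhead [0.0536 0.0559]
side bluehead [0.0539 0.0558]
side yelhead [0.0534 0.0559]
side green [0.0629 0.0646]
side orange [0.0627 0.0645]
w2 1480 [0.0198 0.218 ] 0.22705479431444503 0.6994733854488474 [0.45691102 0.22689938 0.03145951] ((456.1992492675781, 226.95762634277344), (40.178585052490234, 25.046707153320312), 1.324494481086731)
w3 1166 [0.0187 0.2192] 0.22773343312360644 0.6999667078353677 [0.45691107 0.227991   0.03146641] ((456.43914794921875, 227.351806640625), (40.17295837402344, 26.10749626159668), 0.8229246139526367)
t 41.0 shift [ -92.1 -143.    42. ] turn 3.052 pos [0.5359 0.0769 0.3422] rot [-3.141e+00 -2.000e-03 -8.900e-02] F [0.8 0.  0. ] open 0.0498 grip 0.0
```

Everything sits at home height. The rod is at (0.4564,0.2272), yaw 0.019. Turn the wrist round towards it.

```bash

python3 -m crank '[[0.2,-8,-12,0,-0.12],[0.2,-16,-24,0,-0.24],[0.2,-24,-36,0,-0.36],[0.2,-32,-48,5,-0.48],[0.2,-40,-62,10,-0.6],[0.2,-48,-75,15,-0.72],[0.2,-56,-88,20,-0.84],[0.2,-64,-100,25,-0.96],[0.2,-72,-112,30,-1.08],[0.2,-80,-124,35,-1.2],[0.2,-88,-136,40,-1.32],[0.2,-92.6,-142.6,42,-1.44]]' >/dev/null
python3 -m crank '[[0.2,0,0,0,-0.12],[0.2,0,0,0,-0.24],[0.2,0,0,0,-0.36],[0.2,0,0,0,-0.48],[0.2,0,0,0,-0.6],[0.2,0,0,0,-0.72],[0.2,0,0,0,-0.84],[0.2,0,0,0,-0.96],[0.2,0,0,0,-1.08],[0.2,0,0,0,-1.2],[0.2,0,0,0,-1.32],[0.2,0,0,0,-1.44]]' >/dev/null
python3 -m crank '[[0.2,0,0,0,-0.12],[0.2,0,0,0,-0.24],[0.2,0,0,0,-0.36],[0.2,0,0,0,-0.37],[0.2,0,0,0,-0.37]]'
python3 -c "
from h import *
move(.4564,.2272,.1815,np.pi+.019)"
```

```text
time: 43.38
tool_pos: [0.456, 0.227, 0.2979]
tool_rot: [-3.141, -0.003, -3.125]
contact_force: [-0.1, -0.4, 1.1]
opening: 0.0552
grip_force: 0.0
t 43.4 shift [ -0.8   0.3 116.3] turn -0.003 pos [0.456  0.227  0.2979] rot [-3.141e+00 -3.000e-03 -3.125e+00] F [-0.1 -0.4  1.1] open 0.0552 grip 0.0
```

```bash

python3 -m crank '[[0.2,-0.5,0,40,0],[0.2,-0.5,0,80,0],[0.2,-0.5,0,110,0],[0.2,-0.5,0,116,0],[0.2,-0.5,0,116,0],[-1,-0.5,0,116,0],[-1,-0.5,0,116,0],[-1,-0.5,0,116,0],[-1,-0.5,0,116,0],[-1,-0.5,0,116,0],[-1,-0.5,0,116,0],[-1,-0.5,0,116,0]]' 60
python3 -m crank '[[-1,0,0,0,0],[-1,0,0,0,0],[-1,0,0,-10,0],[-1,0,0,-30,0],[-1,0,0,-60,0],[-1,0,0,-90,0],[-1,0,0,-120,0],[-1,0,0,-150,0],[-1,0,0,-160,0],[-1,0,0,-160,0]]'
python3 - <<'E'
from h import *
p=fromcase(-.048,.375);print(p)
move(p[0],p[1],.34,np.pi/2+CY)
E
```

```text
time: 44.38
tool_pos: [0.4572, 0.2273, 0.1845]
tool_rot: [3.141, 0.002, -3.122]
contact_force: [-0.6, 0.9, 8.0]
opening: 0.0254
grip_force: 60.0
time: 45.22
tool_pos: [0.4572, 0.2273, 0.3462]
tool_rot: [3.14, 0.005, -3.122]
contact_force: [-0.1, -0.4, -1.8]
opening: 0.0258
grip_force: 60.0
[0.51513427 0.38878648]
t 45.2 shift [-61.  160.3   6.8] turn 1.679 pos [0.4572 0.2273 0.3462] rot [ 3.14   0.005 -3.122] F [-0.1 -0.4 -1.8] open 0.0258 grip 60.0
```

```bash

python3 -m crank '[[-1,-5,14,0,0.1],[-1,-10,28,0,0.21],[-1,-15,42,0,0.33],[-1,-20,56,0,0.45],[-1,-25,70,0,0.57],[-1,-30,84,0,0.69],[-1,-36,98,0,0.81],[-1,-42,112,0,0.93],[-1,-48,126,0,1.05],[-1,-54,140,0,1.17],[-1,-61,154,0,1.29],[-1,-61,160.3,0,1.41]]' >/dev/null
python3 -m crank '[[-1,0,0,0,0.12],[-1,0,0,0,0.23],[-1,0,0,0,0.269],[-1,0,0,0,0.269],[-1,0,0,0,0.269],[-1,0,0,0,0.269]]'
python3 - <<'E'
from obj import *
p=fromcase(-.048,.375); move(p[0],p[1],.2415,np.pi/2+CY)
t=fromcase(-.048,.130); print("tip expected",t)
for n in("scene","side"):
    im,d,c=grab(n,n+"9"); P=cloud(d,c); P[d==0]=np.nan; Q=tocase(P).reshape(-1,3)
    s=Q[(abs(Q[:,0]+.048)<.03)&(Q[:,1]>.10)&(Q[:,1]<.34)&(Q[:,2]>.13)&(Q[:,2]<.2)]
    if len(s)>10: print(n,len(s),"ymin",s[:,1].min().round(4),"x(y)",np.polyfit(s[:,1]-.13,s[:,0],1).round(4),"z(y)",np.polyfit(s[:,1]-.13,s[:,2],1).round(4))
E
```

```text
time: 46.72
tool_pos: [0.5147, 0.3885, 0.3421]
tool_rot: [-3.14, 0.001, 1.483]
contact_force: [1.2, 0.0, -1.3]
opening: 0.0254
grip_force: 60.0
t 46.7 shift [  0.4   0.6 100.6] turn 0.002 pos [0.5147 0.3885 0.3421] rot [-3.140e+00  1.000e-03  1.483e+00] F [ 1.2  0.  -1.3] open 0.0254 grip 60.0
tip expected [0.49328484 0.14476271]
scene 349 ymin 0.1335 x(y) [-0.0092 -0.0445] z(y) [-0.004   0.1666]
side 138 ymin 0.131 x(y) [-0.0053 -0.0503] z(y) [0.009  0.1676]
```

The rod is level and straight, with its tip on the eyelet axis. Lower it to eyelet height and check again.

```bash

python3 -m crank '[[-1,0,0.6,30,0],[-1,0,0.6,60,0],[-1,0,0.6,85,0],[-1,0,0.6,96,0],[-1,0,0.6,100,0],[-1,0,0.6,100,0],[-1,0,0.6,100,0]]'
python3 - <<'E'
from obj import *
p=fromcase(-.048,.375); move(p[0],p[1],.2415,np.pi/2+CY)
for n in("scene","side"):
    im,d,c=grab(n,n+"10"); P=cloud(d,c); P[d==0]=np.nan; Q=tocase(P).reshape(-1,3)
    s=Q[(abs(Q[:,0]+.048)<.02)&(Q[:,1]>.155)&(Q[:,1]<.34)&(Q[:,2]>.045)&(Q[:,2]<.09)]
    print(n,len(s),"x(y)",np.polyfit(s[:,1]-.13,s[:,0],1).round(4),"z(y)",np.polyfit(s[:,1]-.13,s[:,2],1).round(4))
im,d,c=load("side10"); a=cv2.resize(im[170:290,230:360,::-1],None,fx=3,fy=3,interpolation=2)
im,d,c=load("scene10"); b=cv2.resize(im[180:300,310:440,::-1],None,fx=3,fy=3,interpolation=2)
cv2.imwrite("pics/c10.png",np.hstack([a,b]))
E
```

```text
time: 47.4
tool_pos: [0.5159, 0.3889, 0.2449]
tool_rot: [3.14, -0.002, 1.482]
contact_force: [0.1, 0.4, -1.3]
opening: 0.0255
grip_force: 60.0
t 47.4 shift [-0.2 -0.8  3.4] turn 0.0 pos [0.5159 0.3889 0.2449] rot [ 3.140e+00 -2.000e-03  1.482e+00] F [ 0.1  0.4 -1.3] open 0.0255 grip 60.0
scene 284 x(y) [ 0.0008 -0.0442] z(y) [0.0052 0.0681]
side 116 x(y) [ 0.0005 -0.0488] z(y) [0.0017 0.0713]
```

View pics/c10.png

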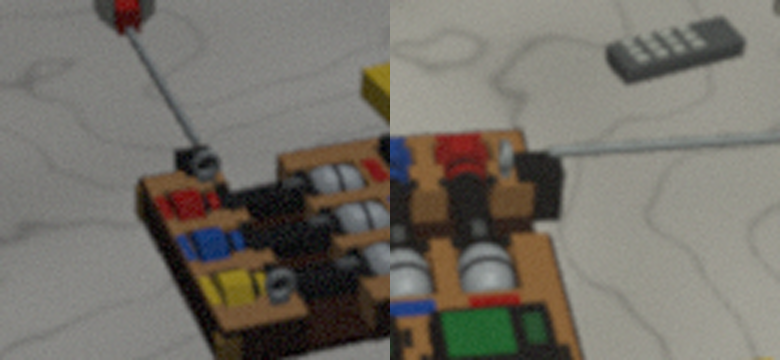

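The rod's tip is just left of the near eyelet and in line with it in both views. Start the insertion slowly.

```bash

python3 -m crank '[[-1,0,-0.6,2,0],[-1,-5,-0.6,2.5,0],[-1,-12,-0.6,2.5,0],[-1,-20,-0.6,2.5,0],[-1,-28,-0.6,2.5,0],[-1,-36,-0.6,2.5,0],[-1,-44,-0.6,2.5,0],[-1,-52,-0.6,2.5,0],[-1,-60,-0.6,2.5,0],[-1,-70,-0.6,2.5,0],[-1,-70,-0.6,2.5,0]]'
python3 - <<'E'
from obj import *
p=fromcase(-.048,.305); move(p[0],p[1],.2415,np.pi/2+CY)
im,d,c=grab("side","side11");print(telemetry.observe()["torque"])
E
```

```text
time: 48.42
tool_pos: [0.5085, 0.3171, 0.2409]
tool_rot: [-3.141, 0.001, 1.481]
contact_force: [0.9, 0.0, -1.2]
opening: 0.0256
grip_force: 60.0
t 48.4 shift [ 2.   0.2 -0.6] turn -0.001 pos [0.5085 0.3171 0.2409] rot [-3.141e+00  1.000e-03  1.481e+00] F [ 0.9  0.  -1.2] open 0.0256 grip 60.0
[-0.05235067  0.02985162 -0.02288568]
```

```bash

python3 -m crank '[[-1,-10,0,0,0],[-1,-25,0,0,0],[-1,-40,0,0,0],[-1,-55,0,0,0],[-1,-70,0,0,0],[-1,-85,0,0,0],[-1,-100,0,0,0],[-1,-110,0,0,0],[-1,-120,0,0,0],[-1,-120,0,0,0]]'
python3 -m crank '[[-1,-6,0,0,0],[-1,-12,0,0,0],[-1,-18,0,0,0],[-1,-24,0,0,0],[-1,-30,0,0,0],[-1,-36,0,0,0],[-1,-42,0,0,0],[-1,-48,0,0,0],[-1,-50,0,0,0],[-1,-50,0,0,0]]'
python3 - <<'E'
from obj import *
p=fromcase(-.048,.122); move(p[0],p[1],.2415,np.pi/2+CY)
E
```

```text
time: 49.3
tool_pos: [0.4979, 0.1977, 0.241]
tool_rot: [-3.141, 0.0, 1.48]
contact_force: [-0.1, 0.1, -1.1]
opening: 0.0256
grip_force: 60.0
time: 50.13
tool_pos: [0.4935, 0.149, 0.241]
tool_rot: [-3.142, -0.0, 1.481]
contact_force: [0.5, -0.5, -0.9]
opening: 0.0258
grip_force: 60.0
t 50.1 shift [-12.2   0.2  -0.5] turn -0.001 pos [0.4935 0.149  0.241 ] rot [-3.142 -0.     1.481] F [ 0.5 -0.5 -0.9] open 0.0258 grip 60.0
```

Through both eyelets with no resistance. Last 12 mm, until contact.

```bash

python3 -m crank '[[-1,-3,0,0,0],[-1,-6,0,0,0],[-1,-9,0,0,0],[-1,-11,0,0,0],[-1,-12,0,0,0],[-1,-12,0,0,0]]'
python3 -m crank '[[-1,-1,0,0,0],[-1,-2,0,0,0],[-1,-3,0,0,0],[-1,-3,0,0,0]]'
python3 -c "
from h import *
p=fromcase(-.048,.122); move(p[0],p[1],.2415,np.pi/2+CY)"
```

```text
time: 50.63
tool_pos: [0.4924, 0.1375, 0.241]
tool_rot: [-3.142, -0.0, 1.482]
contact_force: [0.2, -0.7, -2.0]
opening: 0.0256
grip_force: 60.0
time: 50.97
tool_pos: [0.4921, 0.1345, 0.2409]
tool_rot: [-3.142, -0.0, 1.482]
contact_force: [0.1, -0.1, -1.2]
opening: 0.0257
grip_force: 60.0
t 51.0 shift [ 2.3  0.3 -0.6] turn 0.0 pos [0.4921 0.1345 0.2409] rot [-3.142 -0.     1.482] F [ 0.1 -0.1 -1.2] open 0.0257 grip 60.0
```

```bash

python3 -m crank '[[-1,-1,0,0,0],[-1,-1.5,0,0,0],[-1,-2,0,0,0],[-1,-2,0,0,0]]'
python3 -m crank '[[-1,-1,0,0,0],[-1,-1.5,0,0,0],[-1,-1.5,0,0,0]]'
```

```text
time: 51.3
tool_pos: [0.492, 0.1338, 0.241]
tool_rot: [3.141, -0.003, 1.481]
contact_force: [0.3, 9.1, -3.1]
opening: 0.0258
grip_force: 60.0
time: 51.55
tool_pos: [0.4919, 0.1333, 0.2411]
tool_rot: [3.141, -0.005, 1.481]
contact_force: [1.6, 15.6, -3.6]
opening: 0.0258
grip_force: 60.0
```

Contact at 15 N: the block is against the near eyelet. Lower it gently to rest, then release.

```bash

python3 -m crank '[[-1,0.5,0,1,0],[-1,0.8,0,2,0],[-1,0.8,0,3,0],[-1,0.8,0,3.5,0],[-1,0.8,0,3.5,0]]'
python3 -m crank '[[-0.3,0,0,0,0],[-0.3,0,0,0,0],[-0.3,0,0,0,0],[-0.2,0,0,0,0],[-0.2,0,0,-5,0],[-0.2,0,0,-20,0],[-0.2,0,0,-50,0],[-0.2,0,0,-90,0],[-0.2,0,0,-130,0],[-0.2,30,0,-160,0],[-0.2,60,0,-160,0],[-0.2,60,0,-160,0]]' 
python3 - <<'E'
from obj import *
for n in("scene","side"):
    im,d,c=grab(n,n+"12"); P=cloud(d,c); P[d==0]=np.nan
    Q=tocase(P).reshape(-1,3)
    hsv=cv2.cvtColor(im,cv2.COLOR_RGB2HSV).reshape(-1,3)
    s=Q[((hsv[:,0]<6)|(hsv[:,0]>174))&(hsv[:,1]>140)&(Q[:,1]>.098)&(Q[:,1]<.2)&(abs(Q[:,0]+.048)<.05)]
    print(n,"block",len(s),np.percentile(s,[3,50,97],axis=0).round(4).tolist())
    s=Q[(abs(Q[:,0]+.048)<.012)&(Q[:,1]<-.104)&(Q[:,1]>-.18)&(Q[:,2]>.045)&(Q[:,2]<.08)]; print(" tip beyond far",len(s),s[:,1].min() if len(s) else "")
    for nm,x0,x1,y0,w in(("red",-.035,.04,.066,.008),("blue",-.035,.04,0,.008),("yellow",-.035,.04,-.066,.008),("green",.13,.175,.058,.03),("orange",.13,.175,-.058,.03)):
        m=(Q[:,0]>x0)&(Q[:,0]<x1)&(abs(Q[:,1]-y0)<w); print(" ",nm,np.percentile(Q[m,2],[50,80]).round(4))
im,d,c=load("side12"); a=cv2.resize(im[190:300,265:425,::-1],None,fx=2.4,fy=2.4,interpolation=2)
im,d,c=load("scene12"); b=cv2.resize(im[210:320,240:400,::-1],None,fx=2.4,fy=2.4,interpolation=2)
cv2.imwrite("pics/c12.png",np.hstack([a,b]))
E
```

```text
time: 51.97
tool_pos: [0.4923, 0.1336, 0.2385]
tool_rot: [3.139, -0.004, 1.481]
contact_force: [-0.6, 11.6, 3.8]
opening: 0.0255
grip_force: 60.0
time: 52.97
tool_pos: [0.4974, 0.1949, 0.4003]
tool_rot: [3.136, -0.004, 1.484]
contact_force: [-0.3, 0.5, -0.8]
opening: 0.0366
grip_force: 0.0
scene block 212 [[-0.0536, 0.1061, 0.0555], [-0.0368, 0.1223, 0.0791], [-0.031, 0.139, 0.0895]]
 tip beyond far 45 -0.11980964405492771
  red [0.0487 0.0503]
  blue [0.048  0.0499]
  yellow [0.0485 0.0503]
  green [0.0619 0.0636]
  orange [0.0619 0.0634]
side block 86 [[-0.0624, 0.1009, 0.0602], [-0.0542, 0.1153, 0.0858], [-0.041, 0.1368, 0.0904]]
 tip beyond far 61 -0.12531703441073525
  red [0.0465 0.0497]
  blue [0.0465 0.05  ]
  yellow [0.0469 0.0501]
  green [0.0632 0.065 ]
  orange [0.0628 0.0644]
```

View pics/c12.png

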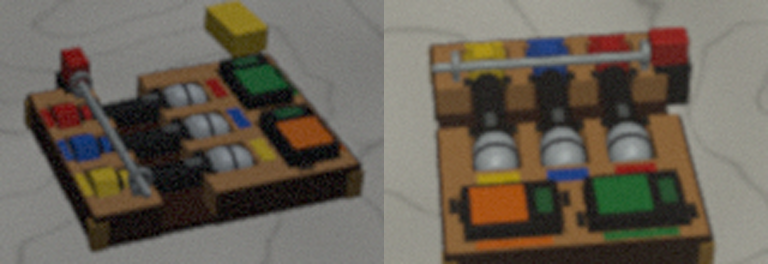

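The final picture shows all five items home, the rod through both eyelets with its tip beyond the far one, and the red block against the near eyelet over the ledge.

```bash
python3 -c "
from cell import ticket
print(ticket.hand_in())"
```

```text
the job is handed in; nothing more can be done
None
```

All three microphones and both belt packs are pressed home in their own cutouts, the locking rod is through both eyelets with its block against the near one, and the job is handed in at about 53 s (no verdict returned).

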